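# Clear a jammed cartridge reader and restart it

## Task

The cartridge reader has jammed with a cartridge locked in its tray. Push the release pin down through the small hole in the reader's top to trip the catch so that the tray springs out, move the jammed cartridge to the red fault bin (lying flat, rib up), then push the tray shut until it catches, and queue every cartridge waiting on the wooden board in the sloped feed lane, rib up and connector end first, so that they slide down to the stop one behind the other. With the tray shut and the lane loaded, restart the reader by pressing its keys fully, one at a time: yellow, then blue, then green; leave the pin standing in its stand and everything else on the bench where it is.

Things in the scene. Friction and masses are not known exactly. Their poses are not given: they have to be found in the camera images.
- hole (a point): Reader: ivory bench instrument 250 wide, 260 deep, 95 high, fixed. Release hole: 14 mm hole in its top between two red marks. Point: hole centre at the top face; x points away from the reader's front into it, z up. Inside, the hidden catch is a flat sprung pad 42 below the top face; pushed 8 to 13 mm down with the pin (4 to 8 N) it frees the tray, which springs out by itself.
- tray (a joint): Tray at the reader's front left, slides out towards the robot. In m: 0 shut, 0.084 fully out. A 2 to 4 N spring always pushes it out, so it stays in only when caught; pushed home to its end stop (-0.003, some 10 N; 20 N does no harm) it catches by itself and settles near 0.001.
- tray_front (a point): Centre of the outer face of the tray's dark front panel (108 wide, 76 high, foot 8 above the bench), moves with the tray; x points into the reader, the way the tray is pushed shut. The tray's inside begins 10 behind this face: 88 deep, 80 wide, walls 36 high.
- jammed_mid (a point): Orange data cartridge with white bands, 50 wide (y), 34 high, black connector on its +x end (72 long, +-36 from this point); grey pull rib on top 46 x 12 x 20 high, gripped across y. Point: centre, 27 above the underside; the rib's middle is 17 above it and 3 to -x. z up. 0.22 kg. This one is locked in the tray, x into the reader, underside 16 above the bench.
- cart1_mid (a point): Orange data cartridge with white bands, 50 wide (y), 34 high, black connector on its +x end (72 long, +-36 from this point); grey pull rib on top 46 x 12 x 20 high, gripped across y. Point: centre, 27 above the underside; the rib's middle is 17 above it and 3 to -x. z up. 0.22 kg. Waits on the wooden board (280 x 260, 10 thick); may be absent.
- cart2_mid (a point): Orange data cartridge with white bands, 50 wide (y), 34 high, black connector on its +x end (72 long, +-36 from this point); grey pull rib on top 46 x 12 x 20 high, gripped across y. Point: centre, 27 above the underside; the rib's middle is 17 above it and 3 to -x. z up. 0.22 kg. Waits on the wooden board (280 x 260, 10 thick); may be absent.
- cart3_mid (a point): Orange data cartridge with white bands, 50 wide (y), 34 high, black connector on its +x end (72 long, +-36 from this point); grey pull rib on top 46 x 12 x 20 high, gripped across y. Point: centre, 27 above the underside; the rib's middle is 17 above it and 3 to -x. z up. 0.22 kg. Waits on the wooden board (280 x 260, 10 thick); may be absent.
- cart4_mid (a point): Orange data cartridge with white bands, 50 wide (y), 34 high, black connector on its +x end (72 long, +-36 from this point); grey pull rib on top 46 x 12 x 20 high, gripped across y. Point: centre, 27 above the underside; the rib's middle is 17 above it and 3 to -x. z up. 0.22 kg. Waits on the wooden board (280 x 260, 10 thick); may be absent.
- lane_mouth (a point): Feed lane on the reader's right: slippery white channel falling 14 degrees away from the robot to a red stop. Point: on its floor, mid-width, in the flared mouth, where a cartridge centred here slides down by itself; x down along the floor, z square to the floor. The stop is at x = +0.315, the floor's top end at -0.055. 60 wide inside, walls 24 high, flared to 80 over the top 90. Holds 4.
- fault_bin: Open red bin, 130 (x) x 110 (y), 26 high, walls and floor 4 thick, fixed; origin at the centre of its underside.
- pin_grip (a point): Release pin: blue handle 18 x 18 x 55 high, below it a steel collar (28 across, 5 high) and a steel pin 6 thick, 70 long. Point: centre of the handle, 102.5 above the tip; z up along the pin, handle sides square to x and y. 0.08 kg. Stands in its stand, resting on the collar.
- stand_top (a point): Pin stand: grey block 70 x 70 x 80 on a 90 x 90 foot, fixed, with a 14 mm hole, 74 deep, in its top. Point: hole centre at the top face; the handle's centre is 32.5 above it when the pin is home.
- key_yellow_top (a point): Yellow round key, 22 across, on the right of the reader's top (yellow nearest the front, then blue, then green, 38 apart); point: centre of its top face, 22 above the reader's top when up. It goes straight down; 4.5 N takes it fully down.
- key_blue_top (a point): Blue round key, 22 across, on the right of the reader's top (yellow nearest the front, then blue, then green, 38 apart); point: centre of its top face, 22 above the reader's top when up. It goes straight down; 4.5 N takes it fully down.
- key_green_top (a point): Green round key, 22 across, on the right of the reader's top (yellow nearest the front, then blue, then green, 38 apart); point: centre of its top face, 22 above the reader's top when up. It goes straight down; 4.5 N takes it fully down.
- key_yellow (a joint): Travel of the yellow key in m: 0 up, 0.006 fully down; springs back.
- key_blue (a joint): Travel of the blue key in m: 0 up, 0.006 fully down; springs back.
- key_green (a joint): Travel of the green key in m: 0 up, 0.006 fully down; springs back.
- duster: White spray can with red cap, 62 across, 165 high; bystander.
- brush: Brush; bystander.
- driver: Screwdriver; bystander.
- dish: Glass dish, 72 across, 30 high; bystander.
- mouse: Grey computer mouse; bystander.
- marker: White marker pen with red cap, 135 long; bystander.

How it is judged:
By the outcome, as a careful person would: the job done as asked, in the order asked, and still so for the second after the job is handed in, with the robot touching nothing.
Of cart1, cart2, cart3, cart4 only 2 to 4 are there at a start; the rules pass over those that are not, and their reading is None.
At some moment in a run one of cart1, cart2, cart3, cart4 may be knocked a few centimetres aside while the robot is not near it.
It also fails if it takes over 210 s, if anything falls off the work surface, if the arm or the gripper's body presses on something with over 40 N, if the wrist force passes 120 N, or if a joint passes its speed limit or range.

## Robot

A 6-joint arm with a two-finger parallel gripper is mounted at the origin on the work surface. World frame = base frame: x ahead of the robot, y to its left, z up, the work surface at z = 0. Lengths are in m, angles in rad, forces in N, time in s.
With the tool pointing down it reaches from about 0.4 to 0.825 m from the base axis. Payload 7 kg.
Tool frame: the origin (TCP) lies at the very end of the fingers, on their centre line; the grasp point (between the pads) lies 19 mm behind it (tcp_to_grasp is the distance from the TCP to the grasp point, in m); x points along the fingers, z is the direction in which the jaws open and shut, and the axes are right-handed (so a half turn about x gives the same grasp; the last joint's range is limited). The gripper opens to 88 mm and grips with 3 to 60 N. Pads are 19 mm wide; open, the fingers measure 130 mm over their backs; the gripper's body (78 mm by 193 mm) begins 47 mm behind the grasp point.
Start: joints at [1.519, 0.359, 0.012, 0, -1.224, -0.288], TCP at [0.225, 0.636, 0.227] pointing down, gripper open.
Joint ranges: [-3.07, 3.07], [-1.43, 2.12], [-1.02, 1.25], [-3.03, 1.67], [-3.05, -0], [-3.03, 3.03]. Speed limits (rad/s): [2.39, 2.39, 3.01, 3.14, 3.14, 3.14].

## Interface

Orientations are given as [roll, pitch, yaw] about the fixed x, y, z axes, in that order (R = Rz(yaw) Ry(pitch) Rx(roll)).
In Python, from station import get_state, grab_frame, job_done, tcp_to_grasp gives the robot as it stands. The module is installed in compiled form; this text tells all that it offers.
- The arm moves only by the shell command python3 -m crank 'ROWS' [FORCE]. ROWS is JSON, a list of rows, each a list of 7 numbers: the shift along the tool's x, y, z in m, then the turn, a rotation vector about the tool's x, y, z in rad, then the opening, from 0 (shut) to 1 (fully open). In form: [[x, y, z, wx, wy, wz, fingers], ...]. A call has 1 to 10 rows; each row is the pose to reach, as a shift and turn from the pose commanded when the call began, along the tool's axes at that moment; what a row does not reach only later rows make up. A row lasts 1/8 s, in which the tool goes at most 62.5 mm and 10.7 degrees, less where a joint would pass 70% of its speed; a pose out of reach is approached as far as the arm can. A call with a gripper value outside its range is refused whole. The fingers move at their own pace and stop on an object; FORCE is the grip in N (left out, the last holds). Time passes only in rows, so rows that repeat a pose let the fingers close. It gives the time, the measured TCP pose, the force and the opening at its end, in the units of the state.
- get_state(): the state, without advancing time (a new reading comes with each control period).
- grab_frame(name): name is "scene" or "top" or "wrist"; returns a dict with "pixels" (420x560x3 uint8, red, green, blue), "vfov" (degrees; the focal length in pixels is half the picture's height over the tangent of half this angle, whatever the lens; pixels are square), "cx", "cy" (the principal point, pixels), "extrinsics" (4x4, takes a point from world to camera coordinates). Camera axes: x right, y up, looking along -z (the intrinsics and any distortion apply to the point x, -y, -z); pixel columns grow to the right and rows downward; lengths in m; the calibration is good to about 2 mm. A picture is of the moment at which its call begins. There is no depth.
- job_done(): hands the job in, once; it reports no verdict.
The state is a dict: "t": time; "q": joint angles; "qd": joint speeds; "joint_efforts": joint torques, N m; "eef_pos": TCP position; "ee_rot": TCP orientation; "force": force on the tool from outside, world axes, zero at the start; "moment": the same for the moment, N m; "width": finger opening in m.
Only numpy, scipy, OpenCV 4.12 (cv2) and the standard library are available. Lean on these libraries where they do the work, as an engineer would, in place of code of your own. Each camera call takes 0.05 s, during which the arm holds its last target.

## Working session

There is one attempt and no reset: what is moved stays moved. The work goes in short steps, Python scripts to look and compute and a shell command to move; the robot and the scene stay as the last step left them, time stands still between calls to the robot, and variables do not carry over. Pictures are saved under pics/ and viewed, and the job is handed in when it is done.

```bash
mkdir -p pics; ls; cat > h.py <<'E'
import numpy as np, cv2, json
from station import get_state, grab_frame, tcp_to_grasp
def snap(name,fn):
    f=grab_frame(name); cv2.imwrite('pics/'+fn+'.png',f['pixels'][:,:,::-1])
    np.savez('pics/'+fn+'.npz',**{k:np.array(v) for k,v in f.items()})
    return f
E
python3 - <<'E'
from h import *
print(get_state(), tcp_to_grasp)
for n in ['scene','top','wrist']:
    f=snap(n,n+'0'); print(n,{k:v for k,v in f.items() if k!='pixels'})
E
```

```text
pics
{'t': 0.0, 'q': array([ 1.51912708e+00,  3.59375063e-01,  1.11019446e-02, -3.53826149e-04,
       -1.22410198e+00, -2.88107946e-01]), 'qd': array([ 5.99921809e-04,  5.30342970e-04,  7.75750238e-05, -4.72450473e-04,
        4.75134265e-04,  1.78740908e-03]), 'joint_efforts': array([ 7.02877533e-04, -5.82715344e+01,  2.93062645e+01,  6.99704692e+00,
        6.97860582e-03, -1.33429407e-04]), 'eef_pos': array([0.22481923, 0.635961  , 0.22564842]), 'ee_rot': array([ 0.08048608,  1.56918289, -1.83020792]), 'force': array([ 0.17638037,  0.90761742, -1.08015029]), 'moment': array([ 0.01477816,  0.03483375, -0.0570328 ]), 'width': 0.08762206144625866} 0.0188
scene {'vfov': 50.655001721498714, 'cx': 285.24029441204925, 'cy': 215.64214023673821, 'extrinsics': array([[-0.62635713,  0.7793062 ,  0.01893647,  0.36291729],
       [-0.59915164, -0.49681638,  0.62784616,  0.27883178],
       [ 0.49869236,  0.3819101 ,  0.77810707, -1.97110275],
       [ 0.        ,  0.        ,  0.        ,  1.        ]])}
top {'vfov': 56.62483749935561, 'cx': 283.63915516480114, 'cy': 212.44758827164964, 'extrinsics': array([[-9.53605594e-03, -9.99953107e-01, -1.68760701e-03,
         1.41344987e-02],
       [ 9.94920814e-01, -9.65716550e-03,  1.00196372e-01,
        -5.86752374e-01],
       [-1.00207971e-01, -7.23557130e-04,  9.94966250e-01,
        -1.17152720e+00],
       [ 0.00000000e+00,  0.00000000e+00,  0.00000000e+00,
         1.00000000e+00]])}
wrist {'vfov': 58.23929159414723, 'cx': 275.6352209114479, 'cy': 199.49080012620416, 'extrinsics': array([[-0.33398   , -0.94257783,  0.00209455,  0.67428654],
       [ 0.90477152, -0.3212057 , -0.27967014,  0.03720145],
       [ 0.26428366, -0.09150915,  0.96009386, -0.39106521],
       [ 0.        ,  0.        ,  0.        ,  1.        ]])}
```

View pics/top0.png

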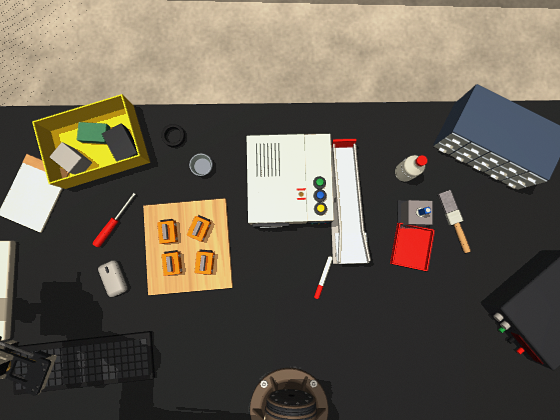

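View pics/scene0.png

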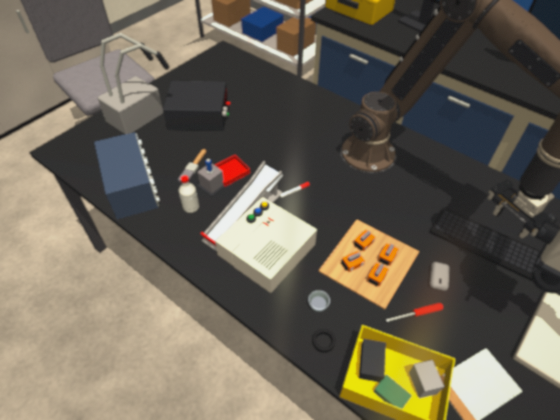

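View pics/wrist0.png

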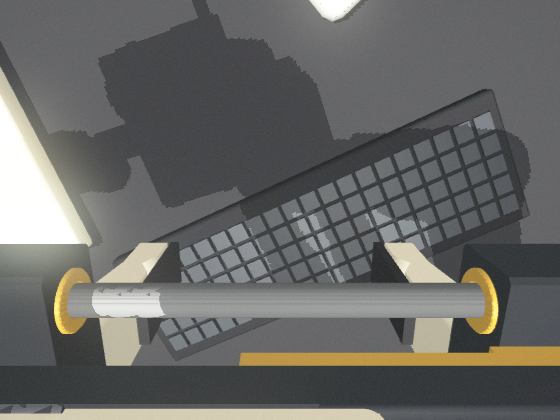

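```bash
cat >> h.py <<'E'
def crop(fn,x0,y0,w,h,s,out):
    im=cv2.imread('pics/'+fn+'.png')[y0:y0+h,x0:x0+w]
    im=cv2.resize(im,None,fx=s,fy=s,interpolation=cv2.INTER_CUBIC)
    for i in range(0,w,10): cv2.line(im,(i*s,0),(i*s,6 if i%50 else 14),(255,0,255),1)
    for i in range(0,h,10): cv2.line(im,(0,i*s),(6 if i%50 else 14,i*s),(255,0,255),1)
    cv2.imwrite('pics/'+out+'.png',im)
def load(fn):
    return dict(np.load('pics/'+fn+'.npz'))
def unproj(f,u,v,z):
    E=f['extrinsics'];h=f['pixels'].shape[0];fl=h/2/np.tan(np.radians(float(f['vfov']))/2)
    d=np.array([(u-f['cx'])/fl,-(v-f['cy'])/fl,-1.0])
    R=E[:3,:3];c=-R.T@E[:3,3];d=R.T@d
    return c+d*(z-c[2])/d[2]
def proj(f,p):
    E=f['extrinsics'];h=f['pixels'].shape[0];fl=h/2/np.tan(np.radians(float(f['vfov']))/2)
    c=E[:3,:3]@np.asarray(p)+E[:3,3]
    return np.array([f['cx']+fl*c[0]/-c[2], f['cy']-fl*c[1]/-c[2]])
E
python3 - <<'E'
from h import *
crop('top0',135,190,110,110,5,'c1')
crop('top0',235,120,150,145,5,'c2')
crop('top0',380,140,100,140,4,'c3')
f=load('top0')
print(unproj(f,283,400,0), [unproj(f,u,v,0) for u,v in[(143,207),(226,199),(232,287),(148,295)]])
g=load('scene0'); print(proj(g,[0,0,0]),proj(f,[0,0,0]))
E
```

```text
[0.02227273 0.01584743 0.        ] [array([0.61146796, 0.45322428, 0.        ]), array([0.63442987, 0.190742  , 0.        ]), array([0.35925833, 0.17069738, 0.        ]), array([0.33729714, 0.43045498, 0.        ])]
[366.93516228 152.87542758] [288.34221916 407.68153449]
```

View pics/c1.png

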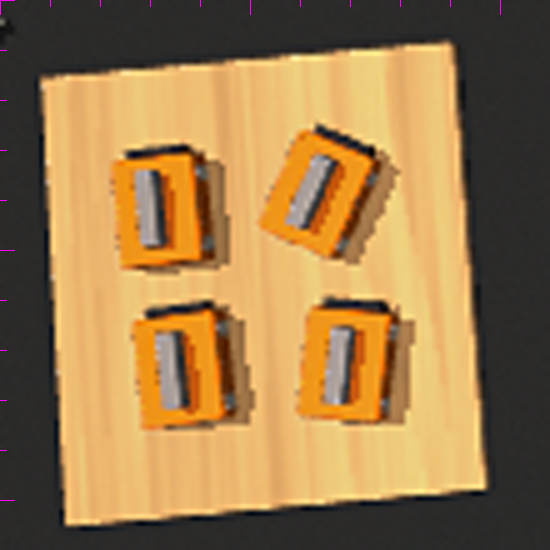

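View pics/c2.png

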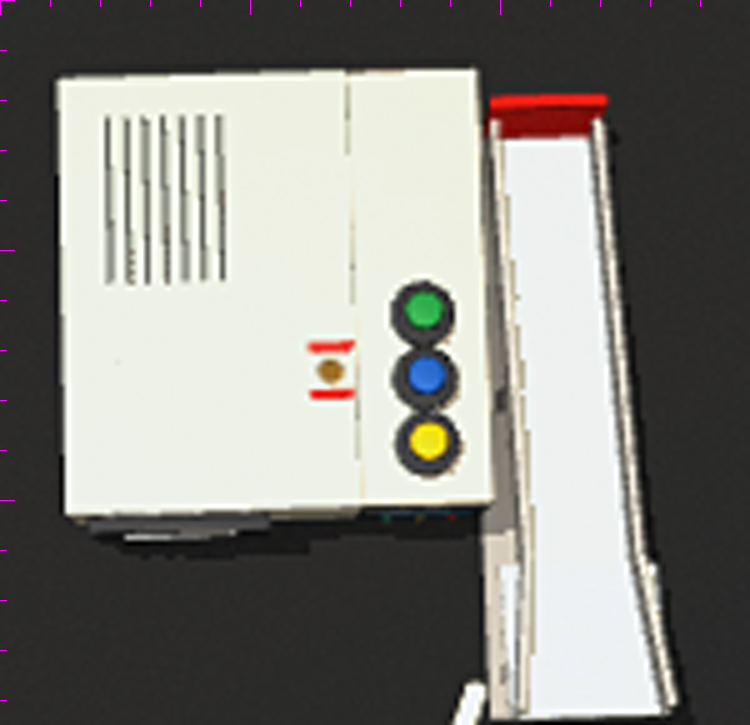

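View pics/c3.png

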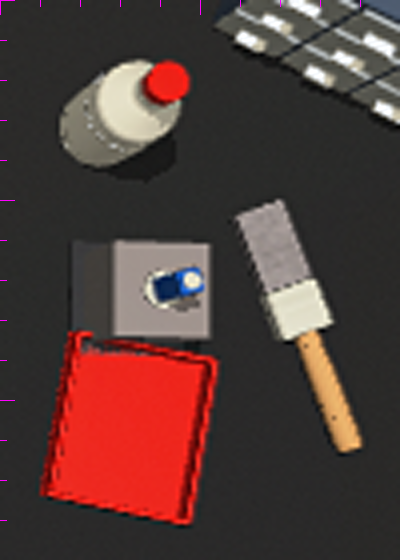

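```bash
python3 - <<'E'
from h import *
np.set_printoptions(precision=4,suppress=True)
f=load('top0')
c2=lambda u,v,z:unproj(f,235+u/5-.4,120+v/5-.4,z)
c3=lambda u,v,z:unproj(f,380+u/4-.4,140+v/4-.4,z)
c1=lambda u,v,z:unproj(f,135+u/5-.4,190+v/5-.4,z)
for n,a in dict(rc=[c2(57,78,.095),c2(478,69,.095),c2(492,500,.095),c2(65,515,.095)],hole=[c2(330,371,.095)],
 keys=[c2(429,441,.117),c2(426,375,.117),c2(424,310,.117)],
 pin=[c3(193,280,.14)], standtop=[c3(113,241,.08),c3(211,243,.08),c3(211,339,.08),c3(113,337,.08)],
 bin=[c3(76,332,.026),c3(216,358,.026),c3(190,522,.026),c3(44,494,.026)],
 ribs=[c1(149,208,.064),c1(312,192,.064),c1(173,369,.064),c1(340,364,.064)],
 ribends=[c1(145,170,.064),c1(155,246,.064),c1(325,155,.064),c1(298,228,.064),c1(164,332,.064),c1(181,408,.064),c1(343,326,.064),c1(335,402,.064)],
 lane=[c2(500,140,.03),c2(593,140,.03),c2(524,716,.1),c2(662,712,.1)],tray=[c2(80,530,.08),c2(270,520,.08)]).items():
  print(n,*a)
E
```

```text
rc [0.8121 0.1181 0.095 ] [ 0.815  -0.1322  0.095 ] [ 0.558  -0.1348  0.095 ] [0.5516 0.1134 0.095 ]
hole [ 0.6346 -0.0417  0.095 ]
keys [ 0.5904 -0.0968  0.117 ] [ 0.6285 -0.0958  0.117 ] [ 0.6663 -0.0953  0.117 ]
pin [ 0.5798 -0.3949  0.14  ]
standtop [ 0.6157 -0.3594  0.08  ] [ 0.6135 -0.4318  0.08  ] [ 0.5424 -0.4284  0.08  ] [ 0.5445 -0.3565  0.08  ]
bin [ 0.5523 -0.3453  0.026 ] [ 0.5313 -0.4521  0.026 ] [ 0.4067 -0.4263  0.026 ] [ 0.4289 -0.3161  0.026 ]
ribs [0.5307 0.3642 0.064 ] [0.5393 0.2672 0.064 ] [0.4354 0.348  0.064 ] [0.4374 0.2493 0.064 ]
ribends [0.5534 0.3671 0.064 ] [0.508  0.3602 0.064 ] [0.5613 0.2597 0.064 ] [0.5179 0.2752 0.064 ] [0.4572 0.3538 0.064 ] [0.4125 0.3428 0.064 ] [0.4597 0.2478 0.064 ] [0.4151 0.252  0.064 ]
lane [ 0.7893 -0.153   0.03  ] [ 0.7888 -0.2113  0.03  ] [ 0.4334 -0.1497  0.1   ] [ 0.4349 -0.2287  0.1   ]
tray [0.5438 0.106  0.08  ] [ 0.5487 -0.0058  0.08  ]
```

```bash
cat >> h.py <<'E'
from scipy.spatial.transform import Rotation as Ro
np.set_printoptions(precision=4,suppress=True)
def to(p, jaw, tilt=0.0, s=None):
    """target TCP p, tool x down, tool z (jaw) at world yaw jaw (rad), nearest half turn; tilt: nose-down rotation about jaw axis dir"""
    s=s or get_state(); R=Ro.from_euler('xyz',s['ee_rot']).as_matrix()
    best=None
    for k in (0,np.pi):
        z=np.array([np.cos(jaw+k),np.sin(jaw+k),0]); x=np.array([0,0,-1.]); 
        T=np.column_stack([x,np.cross(z,x),z])
        if tilt: T=Ro.from_rotvec(np.array([np.cos(jaw),np.sin(jaw),0])*tilt).as_matrix()@T
        rv=Ro.from_matrix(R.T@T).as_rotvec()
        if best is None or np.linalg.norm(rv)<np.linalg.norm(best): best=rv
    sh=R.T@(np.asarray(p)-s['eef_pos'])
    n=max(np.linalg.norm(sh)/.0625,np.degrees(np.linalg.norm(best))/10.7)
    print('shift',sh.round(4),'rot',best.round(4),'rows~%.1f'%n)
def st():
    s=get_state();R=Ro.from_euler('xyz',s['ee_rot']).as_matrix()
    print('t',round(s['t'],2),'tcp',s['eef_pos'],'tool x',R[:,0],'jawyaw',np.degrees(np.arctan2(R[1,2],R[0,2])).round(1),'F',s['force'].round(1),'w',round(s['width'],4),'q',s['q'].round(2))
E
python3 - <<'E'
from h import *
st()
s=get_state();R=Ro.from_euler('xyz',s['ee_rot']).as_matrix();print(R)
E=load('wrist0')['extrinsics'];c=-E[:3,:3].T@E[:3,3]
print('cam in tool',R.T@(c-s['eef_pos'])); print('cam look',R.T@(-E[2,:3]))
to([.52,-.392,.3],np.pi/2)
E
```

```text
t 0.15 tcp [0.2249 0.6361 0.2259] tool x [-0.0003 -0.0012 -1.    ] jawyaw -109.5 F [0.5 0.6 1. ] w 0.0875 q [ 1.52  0.36  0.01 -0.   -1.22 -0.29]
[[-0.0003  0.9428 -0.3334]
 [-0.0012 -0.3334 -0.9428]
 [-1.      0.0001  0.0012]]
cam in tool [-0.1586  0.0741 -0.0002]
cam look [ 0.9601 -0.2798  0.0007]
shift [-0.073   0.621   0.8709] rot [-0.3399  0.0012  0.0001] rows~17.2
```

```bash
python3 -m crank '[[-0.073,0.31,0.435,-0.34,0,0,1],[-0.073,0.31,0.435,-0.34,0,0,1],[-0.073,0.31,0.435,-0.34,0,0,1],[-0.073,0.31,0.435,-0.34,0,0,1],[-0.073,0.31,0.435,-0.34,0,0,1],[-0.073,0.31,0.435,-0.34,0,0,1],[-0.073,0.31,0.435,-0.34,0,0,1],[-0.073,0.31,0.435,-0.34,0,0,1],[-0.073,0.31,0.435,-0.34,0,0,1]]' && python3 -c "
from h import *
st();to([.579,-.394,.25],np.pi/2)"
```

```text
t: 1.27
eef_pos: [0.3723, 0.1206, 0.3002]
ee_rot: [2.37, 1.569, 0.799]
force: [-0.1, 0.3, 0.7]
width: 0.0879
t 1.27 tcp [0.3723 0.1206 0.3002] tool x [ 0.001  0.001 -1.   ] jawyaw -90.0 F [-0.1  0.3  0.7] w 0.0879 q [ 0.83 -0.18 -0.43  0.   -1.33  0.74]
shift [0.0499 0.2071 0.5145] rot [-0.0007 -0.001  -0.001 ] rows~8.9
```

```bash
python3 -m crank '[[0.05,0.207,0.5145,0,0,0,1],[0.05,0.207,0.5145,0,0,0,1],[0.05,0.207,0.5145,0,0,0,1],[0.05,0.207,0.5145,0,0,0,1],[0.05,0.207,0.5145,0,0,0,1],[0.05,0.207,0.5145,0,0,0,1],[0.05,0.207,0.5145,0,0,0,1],[0.05,0.207,0.5145,0,0,0,1],[0.05,0.207,0.5145,0,0,0,1],[0.05,0.207,0.5145,0,0,0,1]]' && python3 -c "
from h import *
st();f=snap('wrist','w1');print(proj(f,[.5798,-.3949,.14]))"
```

```text
t: 2.52
eef_pos: [0.5791, -0.3947, 0.2459]
ee_rot: [-1.889, 1.566, 2.82]
force: [0.3, 1.3, -0.4]
width: 0.0875
t 2.52 tcp [ 0.5791 -0.3947  0.2459] tool x [-0.0043  0.0014 -1.    ] jawyaw -90.2 F [ 0.3  1.3 -0.4] w 0.0875 q [-0.32  0.39  0.11 -0.   -1.29  1.89]
[277.0075 194.131 ]
```

View pics/w1.png

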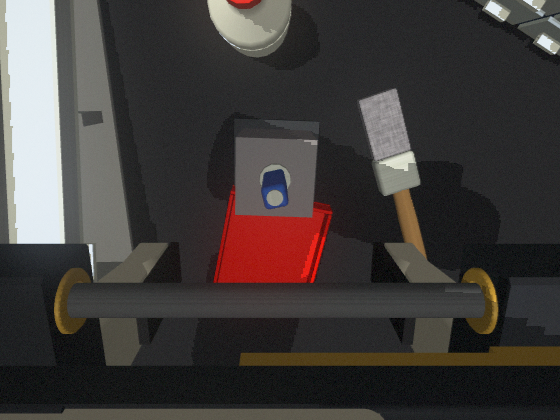

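```bash
python3 -c "
from h import *
crop('w1',220,110,110,110,6,'w1c')
f=load('w1');print(unproj(f,274.5,198,.14),unproj(f,274.5,198,.145))"
```

```text
[ 0.5769 -0.3931  0.14  ] [ 0.5783 -0.3931  0.145 ]
```

View pics/w1c.png

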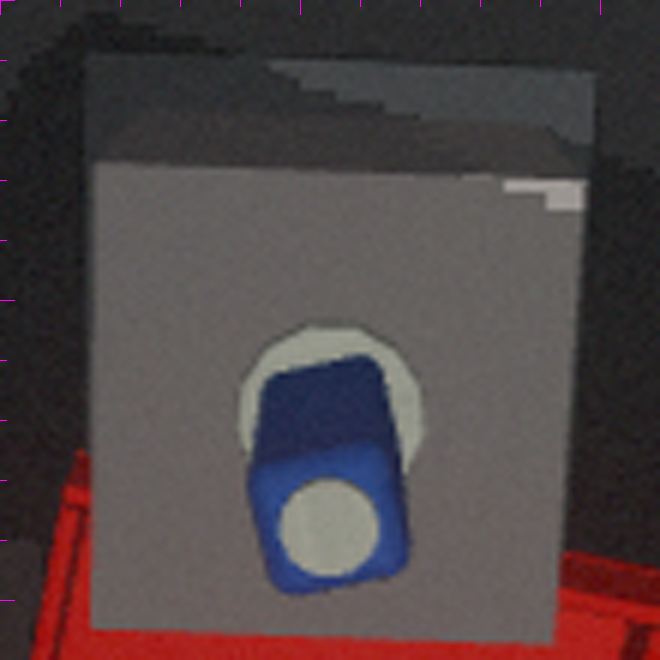

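```bash
python3 -c "
from h import *
to([.578,-.394,.097],np.radians(102))
f=load('w1');g=lambda u,v:unproj(f,220+u/6-.4,110+v/6-.4,.08)
P=[g(93,162),g(587,178),g(553,640),g(91,628)];print(*P,np.mean(P,axis=0))"
```

```text
shift [ 0.15   -0.0003  0.0012] rot [-0.212  -0.0017  0.0032] rows~2.4
[ 0.6142 -0.3593  0.08  ] [ 0.6116 -0.4298  0.08  ] [ 0.5419 -0.4265  0.08  ] [ 0.5441 -0.3566  0.08  ] [ 0.5779 -0.393   0.08  ]
```

```bash
python3 -m crank '[[0.05,0,0.001,-0.1,0,0.003,1],[0.1,0,0.001,-0.212,-0.002,0.003,1],[0.13,0,0.001,-0.212,-0.002,0.003,1],[0.15,0,0.001,-0.212,-0.002,0.003,1],[0.15,0,0.001,-0.212,-0.002,0.003,0.15],[0.15,0,0.001,-0.212,-0.002,0.003,0.15],[0.15,0,0.001,-0.212,-0.002,0.003,0.1],[0.15,0,0.001,-0.212,-0.002,0.003,0.1]]' 25 && python3 -c "
from h import *
st()"
```

```text
t: 3.58
eef_pos: [0.5798, -0.3926, 0.1006]
ee_rot: [0.922, 1.566, -0.437]
force: [0.7, -0.6, 0.1]
width: 0.0536
t 3.58 tcp [ 0.5798 -0.3926  0.1006] tool x [ 0.0046 -0.0022 -1.    ] jawyaw -77.8 F [ 0.7 -0.6  0.1] w 0.0536 q [-0.32  0.49 -0.09  0.   -0.99  2.1 ]
```

```bash
python3 -m crank '[[0.002,0,0,0,0,0,0],[0.002,0,0,0,0,0,0],[0.002,0,0,0,0,0,0],[0.002,0,0,0,0,0,0],[0.002,0,0,0,0,0,0]]' 25 && python3 -c "
from h import *
st()"
```

```text
t: 4.2
eef_pos: [0.5793, -0.3925, 0.0974]
ee_rot: [0.871, 1.567, -0.487]
force: [0.1, 0.0, -0.5]
width: 0.018
t 4.2 tcp [ 0.5793 -0.3925  0.0974] tool x [ 0.003  -0.0016 -1.    ] jawyaw -77.8 F [ 0.1  0.  -0.5] w 0.018 q [-0.32  0.49 -0.09  0.   -0.99  2.1 ]
```

```bash
python3 -c "
from h import *
to([.5793,-.3925,.27],np.radians(102))"
python3 -m crank '[[-0.06,0,0,0,0,0,0],[-0.12,0,0,0,0,0,0],[-0.173,0,0,0,0,0,0],[-0.173,0,0,0,0,0,0]]' && python3 -c "
from h import *
st();to([.6346,-.0417,.225],np.pi/2)"
```

```text
shift [-0.1726  0.0004  0.0004] rot [ 0.0027  0.0022 -0.0026] rows~2.8
t: 4.7
eef_pos: [0.5807, -0.3934, 0.2767]
ee_rot: [0.892, 1.558, -0.466]
force: [-0.4, 0.5, -2.0]
width: 0.0179
t 4.7 tcp [ 0.5807 -0.3934  0.2767] tool x [ 0.0117 -0.0059 -0.9999] jawyaw -77.8 F [-0.4  0.5 -2. ] w 0.0179 q [-0.32  0.37  0.14  0.   -1.33  2.1 ]
shift [ 0.0502  0.1264 -0.3328] rot [ 0.2125  0.0071 -0.011 ] rows~5.8
```

```bash
python3 -m crank '[[0.01,0.1264,-0.3328,0.2125,0,0,0],[0.01,0.1264,-0.3328,0.2125,0,0,0],[0.01,0.1264,-0.3328,0.2125,0,0,0],[0.01,0.1264,-0.3328,0.2125,0,0,0],[0.01,0.1264,-0.3328,0.2125,0,0,0],[0.01,0.1264,-0.3328,0.2125,0,0,0],[0.05,0.1264,-0.3328,0.2125,0,0,0],[0.05,0.1264,-0.3328,0.2125,0,0,0],[0.05,0.1264,-0.3328,0.2125,0,0,0]]' && python3 -c "
from h import *
st();f=snap('wrist','w2');crop('w2',180,100,200,150,4,'w2c')
s=get_state()['eef_pos'];print(proj(f,[.6346,-.0417,.095]),proj(f,s-[0,0,.0874]),proj(f,s))"
```

```text
t: 5.82
eef_pos: [0.6328, -0.041, 0.2208]
ee_rot: [0.972, 1.567, -0.599]
force: [-0.1, -0.3, 0.9]
width: 0.018
t 5.83 tcp [ 0.6328 -0.041   0.2208] tool x [ 0.0033 -0.0023 -1.    ] jawyaw -90.0 F [-0.1 -0.3  0.9] w 0.018 q [ 0.24  0.29 -0.1   0.   -1.18  1.32]
[276.9497 186.9857] [276.3574 203.2117] [277.2043 257.8771]
```

View pics/w2c.png

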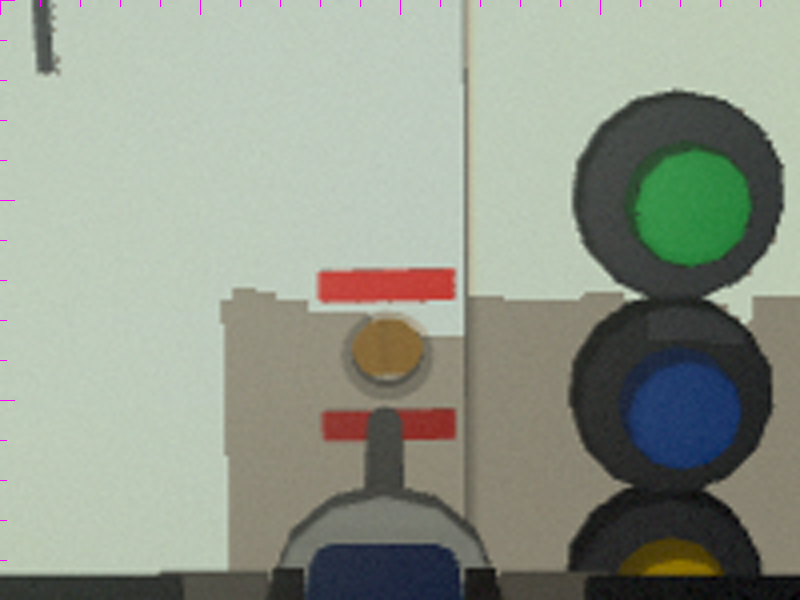

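```bash
python3 -c "
from h import *
f=load('w2');g=lambda u,v,z:unproj(f,180+u/4-.4,100+v/4-.4,z)
print(g(387,353,.095),g(693,207,.117),g(681,408,.117))
print('tip',g(385,412,.1334))
to([.6346,-.0415,.19],np.pi/2)"
```

```text
[ 0.6339 -0.0412  0.095 ] [ 0.6658 -0.0947  0.117 ] [ 0.6291 -0.0946  0.117 ]
tip [ 0.6333 -0.0407  0.1334]
shift [0.0314 0.0014 0.0004] rot [-0.0009  0.002  -0.0046] rows~0.5
```

```bash
python3 -m crank '[[0.02,0.001,0,0,0.002,-0.004,0],[0.04,0.001,0,0,0.002,-0.004,0],[0.06,0.001,0,0,0.002,-0.004,0],[0.075,0.001,0,0,0.002,-0.004,0],[0.075,0.001,0,0,0.002,-0.004,0]]' && python3 -c "
from h import *
st()"
```

```text
t: 6.5
eef_pos: [0.633, -0.0409, 0.1438]
ee_rot: [-1.553, 1.568, -3.125]
force: [0.5, -0.4, -0.8]
width: 0.0177
t 6.5 tcp [ 0.633  -0.0409  0.1438] tool x [-0.0032 -0.0001 -1.    ] jawyaw -90.1 F [ 0.5 -0.4 -0.8] w 0.0177 q [ 0.24  0.36 -0.19 -0.   -1.03  1.33]
```

Tip at about .0564, no contact. Now push.

```bash
python3 -m crank '[[0.006,0.001,0,0,0,0.003,0],[0.009,0.001,0,0,0,0.003,0],[0.012,0.001,0,0,0,0.003,0],[0.014,0.001,0,0,0,0.003,0],[0.014,0.001,0,0,0,0.003,0]]' && python3 -c "
from h import *
st()
snap('scene','s1');snap('wrist','w3');crop('s1',180,160,180,140,4,'s1c')"
```

```text
t: 7.12
eef_pos: [0.635, -0.0404, 0.1313]
ee_rot: [1.702, 1.568, 0.131]
force: [1.7, -0.5, 0.1]
width: 0.0179
t 7.12 tcp [ 0.635  -0.0404  0.1313] tool x [ 0.0029  0.0004 -1.    ] jawyaw -90.0 F [ 1.7 -0.5  0.1] w 0.0179 q [ 0.24  0.37 -0.21  0.   -1.    1.33]
```

View pics/s1c.png

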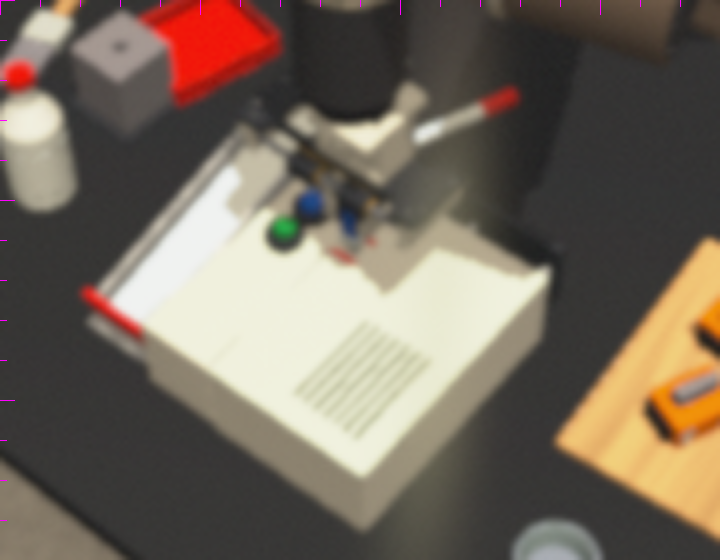

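```bash
python3 -c "
from h import *
f=snap('top','t1');crop('t1',235,120,150,145,5,'t1c');st()"
```

```text
t 7.28 tcp [ 0.635  -0.0404  0.1314] tool x [ 0.0028  0.0004 -1.    ] jawyaw -90.0 F [ 1.8 -0.9  1.6] w 0.0176 q [ 0.24  0.37 -0.21  0.   -1.    1.33]
```

View pics/t1c.png

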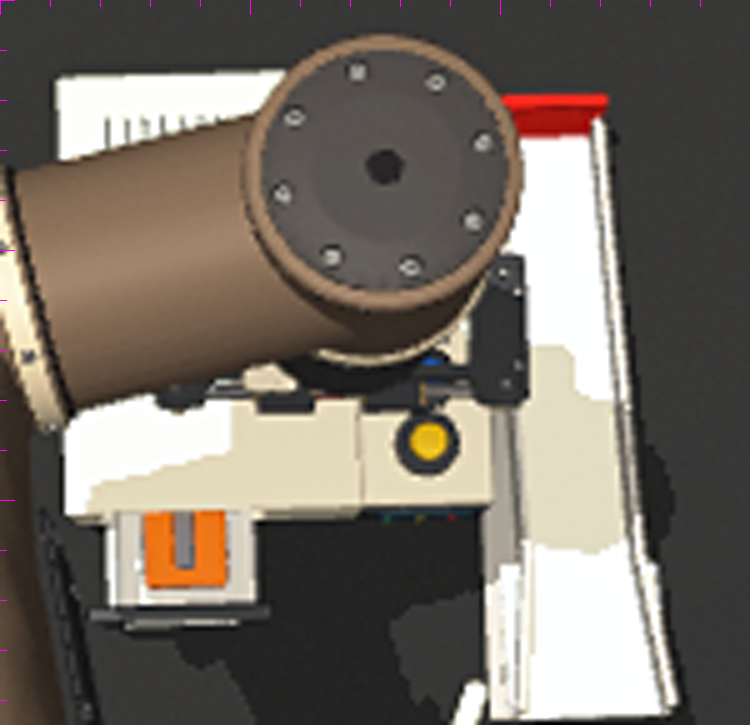

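View pics/w3.png

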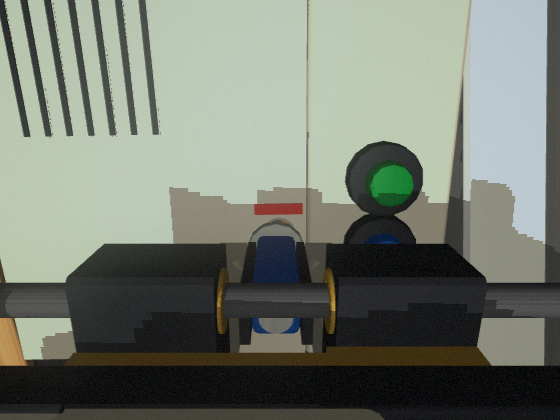

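```bash
python3 -m crank '[[-0.05,0,0,0,0,0,0],[-0.1,0,0,0,0,0,0],[-0.145,0,0,0,0,0,0],[-0.145,0,0,0,0,0,0]]' && python3 -c "
from h import *
st();to([.5785,-.393,.265],np.radians(102))"
```

```text
t: 7.78
eef_pos: [0.6356, -0.0404, 0.2802]
ee_rot: [1.714, 1.562, 0.143]
force: [1.1, 0.4, -1.9]
width: 0.0182
t 7.78 tcp [ 0.6356 -0.0404  0.2802] tool x [ 0.0082  0.0012 -1.    ] jawyaw -90.0 F [ 1.1  0.4 -1.9] w 0.0182 q [ 0.24  0.26 -0.    0.   -1.3   1.33]
shift [ 0.0143 -0.0572  0.3526] rot [-0.2095 -0.0003 -0.0083] rows~5.7
```

```bash
python3 -m crank '[[0.014,-0.0572,0.3526,-0.21,0,-0.006,0],[0.014,-0.0572,0.3526,-0.21,0,-0.006,0],[0.014,-0.0572,0.3526,-0.21,0,-0.006,0],[0.014,-0.0572,0.3526,-0.21,0,-0.006,0],[0.014,-0.0572,0.3526,-0.21,0,-0.006,0],[0.014,-0.0572,0.3526,-0.21,0,-0.006,0],[0.04,-0.0572,0.3526,-0.21,0,-0.006,0],[0.065,-0.0572,0.3526,-0.21,0,-0.006,0],[0.065,-0.0572,0.3526,-0.21,0,-0.006,0]]' && python3 -c "
from h import *
st();f=snap('wrist','w4');crop('w4',180,100,200,150,4,'w4c');to([.5783,-.393,.19],np.radians(102))"
```

```text
t: 8.9
eef_pos: [0.5752, -0.3922, 0.2071]
ee_rot: [-2.065, 1.561, 2.856]
force: [-0.5, -0.1, -0.0]
width: 0.0182
t 8.9 tcp [ 0.5752 -0.3922  0.2071] tool x [-0.0099  0.0029 -0.9999] jawyaw -78.0 F [-0.5 -0.1 -0. ] w 0.0182 q [-0.32  0.41  0.05  0.   -1.22  2.1 ]
shift [0.0193 0.002  0.0008] rot [ 0.0002 -0.0026  0.0068] rows~0.3
```

View pics/w4c.png

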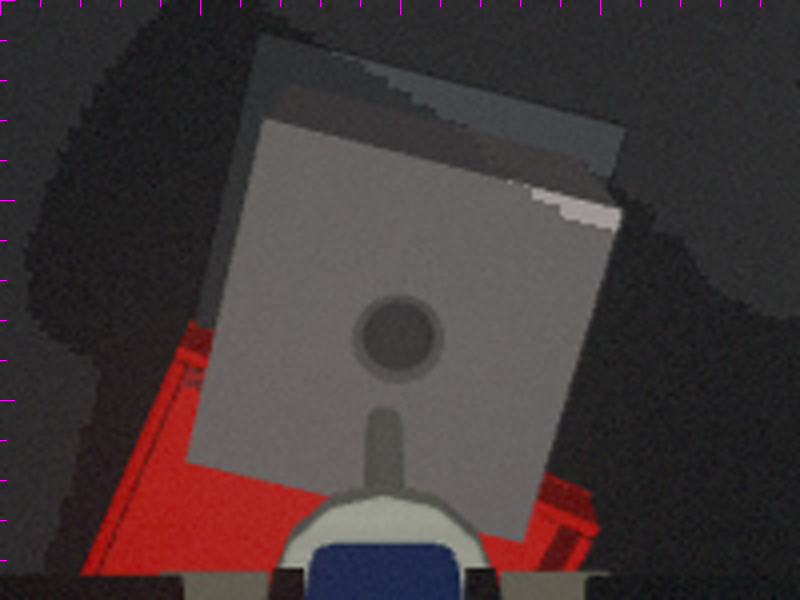

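```bash
python3 -c "
from h import *
f=load('w4');g=lambda u,v,z:unproj(f,180+u/4-.4,100+v/4-.4,z)
print(g(399,338,.08),'tip',g(384,413,.1197))
st()"
```

```text
[ 0.5779 -0.3931  0.08  ] tip [ 0.5744 -0.391   0.1197]
t 8.95 tcp [ 0.5763 -0.3927  0.2093] tool x [-0.0072  0.0011 -1.    ] jawyaw -78.0 F [ 0.1 -0.2  0.3] w 0.0177 q [-0.32  0.41  0.05  0.   -1.22  2.1 ]
```

```bash
python3 -m crank '[[0.01,0.002,0.0005,0,0,0.005,0],[0.015,0.002,0.0005,0,0,0.005,0],[0.015,0.002,0.0005,0,0,0.005,0]]' && python3 -c "
from h import *
st();to([.578,-.393,.0985],np.radians(102))"
```

```text
t: 9.32
eef_pos: [0.5791, -0.3929, 0.1957]
ee_rot: [2.284, 1.57, 0.923]
force: [0.4, 0.1, -1.2]
width: 0.0181
t 9.32 tcp [ 0.5791 -0.3929  0.1957] tool x [ 0.0007  0.001  -1.    ] jawyaw -78.0 F [ 0.4  0.1 -1.2] w 0.0181 q [-0.32  0.42  0.03 -0.   -1.18  2.1 ]
shift [ 0.0972 -0.0012 -0.0001] rot [ 0.0004 -0.0008 -0.0009] rows~1.6
```

```bash
python3 -m crank '[[0.03,-0.001,0,0,0,0,0],[0.06,-0.001,0,0,0,0,0],[0.08,-0.001,0,0,0,0,0],[0.092,-0.001,0,0,0,0,0],[0.097,-0.001,0,0,0,0,0],[0.098,-0.001,0,0,0,0,0]]' && python3 -c "
from h import *
st()"
```

```text
t: 10.07
eef_pos: [0.5787, -0.3935, 0.0984]
ee_rot: [1.564, 1.569, 0.203]
force: [-0.0, -0.1, -1.4]
width: 0.0177
t 10.07 tcp [ 0.5787 -0.3935  0.0984] tool x [ 0.0017  0.0004 -1.    ] jawyaw -78.0 F [-0.  -0.1 -1.4] w 0.0177 q [-0.32  0.49 -0.08 -0.   -0.99  2.1 ]
```

Home within ~1 mm. Release and rise.

```bash
python3 -m crank '[[0.001,0,0,0,0,0,0.3],[0.001,0,0,0,0,0,0.6],[0.001,0,0,0,0,0,0.6],[0.001,0,0,0,0,0,0.6],[0.001,0,0,0,0,0,0.6],[-0.05,0,0,0,0,0,0.6],[-0.11,0,0,0,0,0,0.7],[-0.15,0,0,0,0,0,0.7],[-0.15,0,0,0,0,0,0.7]]' && python3 -c "
from h import *
st();f=snap('wrist','w5');snap('top','t2');crop('t2',235,210,80,60,8,'t2c')"
```

```text
t: 11.2
eef_pos: [0.5798, -0.3944, 0.2527]
ee_rot: [1.044, 1.562, -0.317]
force: [0.1, 0.8, -0.2]
width: 0.0613
t 11.2 tcp [ 0.5798 -0.3944  0.2527] tool x [ 0.008  -0.0026 -1.    ] jawyaw -78.0 F [ 0.1  0.8 -0.2] w 0.0613 q [-0.32  0.38  0.11 -0.   -1.29  2.1 ]
```

View pics/w5.png

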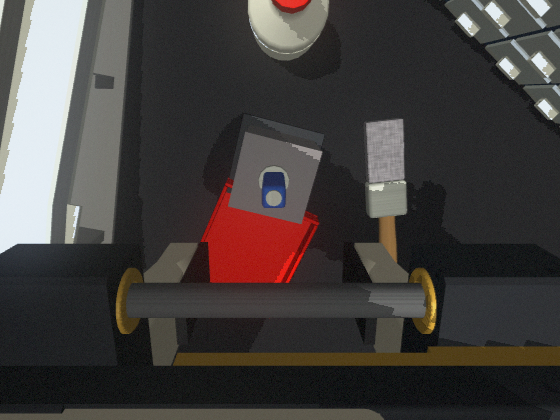

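View pics/t2c.png

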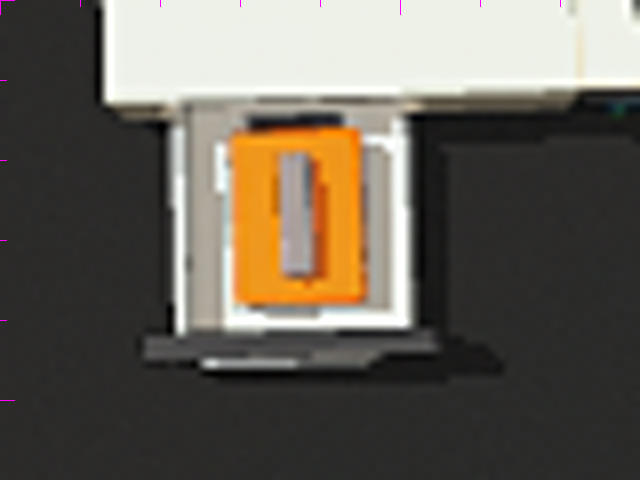

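```bash
python3 -c "
from h import *
f=load('t2');g=lambda u,v,z:unproj(f,235+u/8-.4,210+v/8-.4,z)
a,b=g(296,153,.07),g(301,276,.07);print(a,b,(a+b)/2,np.degrees(np.arctan2(*(a-b)[1::-1])))
print('front',g(145,345,.084),g(440,338,.084))
m=(a+b)/2
to([m[0],m[1],.19],np.pi/2)
f=load('top0')
c3=lambda u,v,z:unproj(f,380+u/4-.4,140+v/4-.4,z)
P=[c3(76,332,.026),c3(216,358,.026),c3(190,522,.026),c3(44,494,.026)]
print(np.mean(P,axis=0))
"
```

```text
[0.5346 0.0446 0.07  ] [0.4892 0.0431 0.07  ] [0.5119 0.0438 0.07  ] 1.9565698357250796
front [0.4644 0.0995 0.084 ] [ 0.4659 -0.0078  0.084 ]
shift [ 0.0583  0.0261 -0.4413] rot [ 0.2095 -0.0007 -0.002 ] rows~7.1
[ 0.4798 -0.385   0.026 ]
```

```bash
python3 -m crank '[[0,0.026,-0.4413,0.2,0,0,0.7],[0,0.026,-0.4413,0.2,0,0,0.7],[0,0.026,-0.4413,0.2,0,0,0.7],[0,0.026,-0.4413,0.2,0,0,0.7],[0.0,0.026,-0.4413,0.2,0,0,0.7],[0.03,0.026,-0.4413,0.2,0,0,0.7],[0.06,0.026,-0.4413,0.2,0,0,0.7],[0.06,0.026,-0.4413,0.2,0,0,0.7],[0.06,0.026,-0.4413,0.2,0,0,0.7],[0.06,0.026,-0.4413,0.2,0,0,0.7]]' && python3 -c "
from h import *
st();f=snap('wrist','w6');crop('w6',180,100,200,150,4,'w6c')"
```

```text
t: 12.55
eef_pos: [0.5122, 0.043, 0.1883]
ee_rot: [1.841, 1.57, 0.28]
force: [0.1, -0.2, 0.5]
width: 0.0611
t 12.55 tcp [0.5122 0.043  0.1883] tool x [ 0.0011  0.0003 -1.    ] jawyaw -89.5 F [ 0.1 -0.2  0.5] w 0.0611 q [ 0.47  0.12 -0.4   0.   -1.05  1.11]
```

View pics/w6c.png

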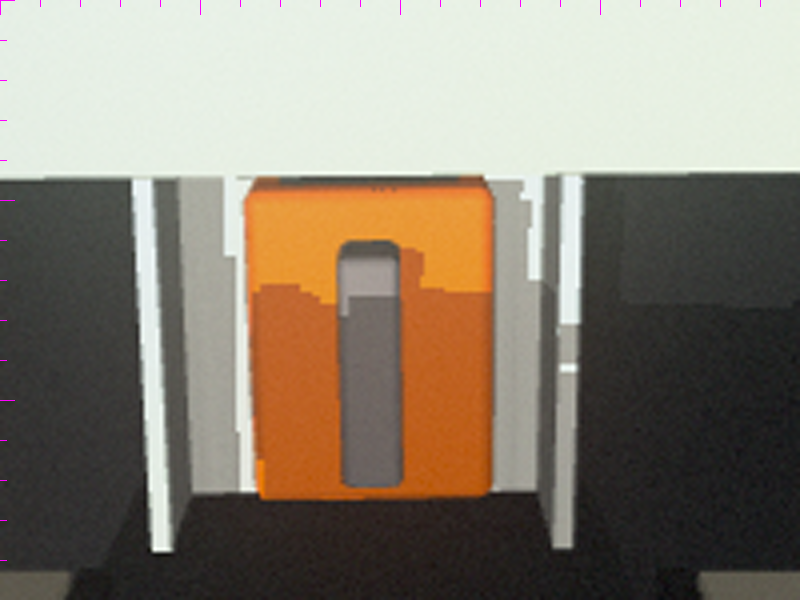

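```bash
python3 -c "
from h import *
f=load('w6');g=lambda u,v,z:unproj(f,180+u/4-.4,100+v/4-.4,z)
a,b=g(369.5,255,.07),g(372.5,485,.07);print(a,b,(a+b)/2,np.degrees(np.arctan2(*(a-b)[1::-1])))
a,b=g(246,195,.05),g(492,195,.05);print(a,b,(a+b)/2)
m=(.511,.0438);to([m[0],m[1],.09],np.radians(91))"
```

```text
[0.5338 0.0465 0.07  ] [0.4885 0.0457 0.07  ] [0.5112 0.0461 0.07  ] 1.0841763650174079
[0.5418 0.0712 0.05  ] [0.5422 0.0226 0.05  ] [0.542  0.0469 0.05  ]
shift [ 0.0986 -0.0015 -0.0009] rot [-0.0088 -0.0007 -0.0016] rows~1.6
```

```bash
python3 -m crank '[[0.03,-0.001,-0.002,-0.009,0,0,0.35],[0.06,-0.001,-0.002,-0.009,0,0,0.35],[0.1,-0.001,-0.002,-0.009,0,0,0.35],[0.12,-0.001,-0.002,-0.009,0,0,0.35],[0.131,-0.001,-0.002,-0.009,0,0,0.35],[0.134,-0.001,-0.002,-0.009,0,0,0.35]]' && python3 -c "
from h import *
st()"
```

```text
t: 13.35
eef_pos: [0.5113, 0.0452, 0.0542]
ee_rot: [2.034, 1.569, 0.481]
force: [-0.6, 0.2, 0.5]
width: 0.0307
t 13.35 tcp [0.5113 0.0452 0.0542] tool x [ 0.0012  0.0006 -1.    ] jawyaw -89.0 F [-0.6  0.2  0.5] w 0.0307 q [ 0.47  0.28 -0.56 -0.   -0.73  1.12]
```

```bash
python3 -m crank '[[0.0015,0,0,0,0,0,0],[0.0015,0,0,0,0,0,0],[0.0015,0,0,0,0,0,0],[0.0015,0,0,0,0,0,0],[-0.02,0,0,0,0,0,0],[-0.04,0,0,0,0,0,0],[-0.06,0,0,0,0,0,0],[-0.06,0,0,0,0,0,0]]' 40 && python3 -c "
from h import *
st();f=snap('wrist','w7')"
```

```text
t: 14.35
eef_pos: [0.5115, 0.0461, 0.1151]
ee_rot: [2.09, 1.567, 0.538]
force: [-0.1, 0.4, -3.5]
width: 0.0118
t 14.35 tcp [0.5115 0.0461 0.1151] tool x [ 0.0033  0.002  -1.    ] jawyaw -88.9 F [-0.1  0.4 -3.5] w 0.0118 q [ 0.47  0.2  -0.49 -0.   -0.88  1.12]
```

View pics/w7.png

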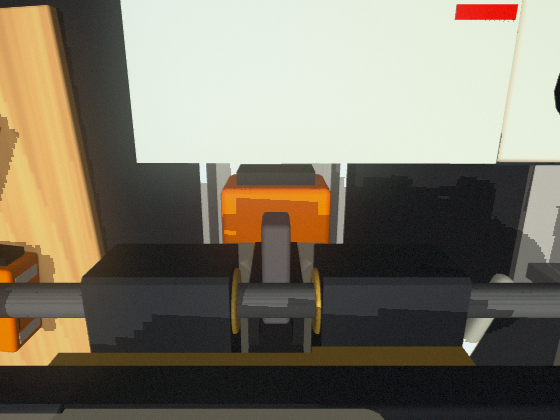

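```bash
python3 -m crank '[[-0.06,0,0,0,0,0,0],[-0.115,0,0,0,0,0,0],[-0.125,0,0,0,0,0,0]]' && python3 -c "
from h import *
st();to([.473,-.384,.22],np.radians(90-11.8))"
```

```text
t: 14.78
eef_pos: [0.5122, 0.0462, 0.2418]
ee_rot: [1.964, 1.564, 0.412]
force: [1.2, 0.4, -3.8]
width: 0.0119
t 14.78 tcp [0.5122 0.0462 0.2418] tool x [ 0.0059  0.0026 -1.    ] jawyaw -88.9 F [ 1.2  0.4 -3.8] w 0.0119 q [ 0.47  0.08 -0.32  0.   -1.17  1.12]
shift [ 0.0205 -0.0475  0.4294] rot [ 0.2249 -0.0031 -0.0056] rows~6.9
```

```bash
python3 -m crank '[[0,-0.0475,0.4294,0.225,0,0,0],[0,-0.0475,0.4294,0.225,0,0,0],[0,-0.0475,0.4294,0.225,0,0,0],[0,-0.0475,0.4294,0.225,0,0,0],[0,-0.0475,0.4294,0.225,0,0,0],[0,-0.0475,0.4294,0.225,0,0,0],[0.03,-0.0475,0.4294,0.225,0,0,0],[0.06,-0.0475,0.4294,0.225,0,0,0],[0.08,-0.0475,0.4294,0.225,0,0,0],[0.08,-0.0475,0.4294,0.225,0,0,0]]' && python3 -c "
from h import *
st();f=snap('wrist','w8');to([.473,-.384,.044],np.radians(90-11.8))"
```

```text
t: 16.02
eef_pos: [0.4692, -0.3836, 0.1548]
ee_rot: [-2.038, 1.564, 2.467]
force: [-0.5, -0.2, -2.8]
width: 0.0116
t 16.02 tcp [ 0.4692 -0.3836  0.1548] tool x [-0.0052  0.0041 -1.    ] jawyaw -101.9 F [-0.5 -0.2 -2.8] w 0.0116 q [-0.36  0.31 -0.24 -0.   -1.03  1.73]
shift [ 0.1127  0.0029 -0.0004] rot [-0.0004 -0.0018  0.0029] rows~1.8
```

View pics/w8.png

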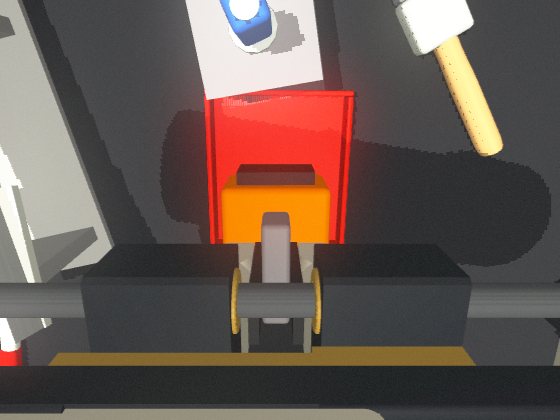

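```bash
python3 -m crank '[[0.04,0.003,0,0,0,0.003,0],[0.08,0.003,0,0,0,0.003,0],[0.1,0.003,0,0,0,0.003,0],[0.11,0.003,0,0,0,0.003,0],[0.113,0.003,0,0,0,0.003,0],[0.113,0.003,0,0,0,0.003,0]]' && python3 -c "
from h import *
st()"
```

```text
t: 16.82
eef_pos: [0.4751, -0.3853, 0.0467]
ee_rot: [1.675, 1.565, -0.102]
force: [-0.4, -0.2, -2.2]
width: 0.0117
t 16.82 tcp [ 0.4751 -0.3853  0.0467] tool x [ 0.0053 -0.0005 -1.    ] jawyaw -101.8 F [-0.4 -0.2 -2.2] w 0.0117 q [-0.36  0.42 -0.35 -0.   -0.8   1.73]
```

```bash
python3 -m crank '[[0.003,0,0,0,0,0,0],[0.005,0,0,0,0,0,0],[0.005,0,0,0,0,0,0.3],[0.005,0,0,0,0,0,0.3],[0.005,0,0,0,0,0,0.35],[-0.03,0,0,0,0,0,0.35],[-0.08,0,0,0,0,0,0.35],[-0.13,0,0,0,0,0,0.35],[-0.16,0,0,0,0,0,0.35],[-0.16,0,0,0,0,0,0.35]]' && python3 -c "
from h import *
st();f=snap('wrist','w9');to([.40,.046,.20],np.radians(91))"
```

```text
t: 18.08
eef_pos: [0.4751, -0.3859, 0.209]
ee_rot: [1.515, 1.561, -0.262]
force: [0.6, 0.0, -0.5]
width: 0.0306
t 18.07 tcp [ 0.4751 -0.3859  0.209 ] tool x [ 0.0092 -0.0025 -1.    ] jawyaw -101.8 F [ 0.6  0.  -0.5] w 0.0306 q [-0.36  0.26 -0.17 -0.   -1.13  1.73]
shift [ 0.0062 -0.161  -0.4069] rot [-0.2239  0.     -0.0065] rows~7.0
```

View pics/w9.png

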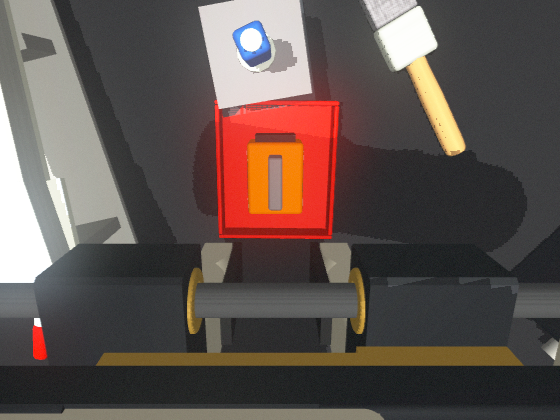

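```bash
python3 -m crank '[[0,-0.141,-0.411,-0.22,0,-0.006,0],[0,-0.141,-0.411,-0.22,0,-0.006,0],[0,-0.141,-0.411,-0.22,0,-0.006,0],[0,-0.141,-0.411,-0.22,0,-0.006,0],[0,-0.141,-0.411,-0.22,0,-0.006,0],[0,-0.141,-0.411,-0.22,0,-0.006,0],[0,-0.141,-0.411,-0.22,0,-0.006,0],[0,-0.141,-0.411,-0.22,0,-0.006,0],[0,-0.141,-0.411,-0.22,0,-0.006,0],[0,-0.141,-0.411,-0.22,0,-0.006,0]]' && python3 -c "
from h import *
st();f=snap('wrist','w10')"
```

```text
t: 19.38
eef_pos: [0.4198, 0.0449, 0.2051]
ee_rot: [-1.605, 1.568, 3.119]
force: [0.1, -0.3, 0.5]
width: 0.0005
t 19.38 tcp [0.4198 0.0449 0.2051] tool x [-0.003   0.0001 -1.    ] jawyaw -89.3 F [ 0.1 -0.3  0.5] w 0.0005 q [ 0.58 -0.05 -0.54 -0.   -1.09  1.01]
```

View pics/w10.png

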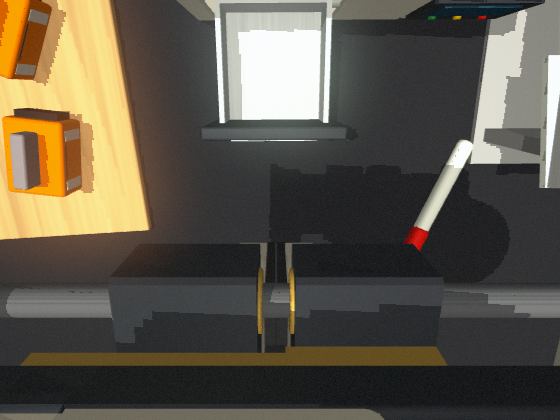

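```bash
python3 -c "
from h import *
f=load('w10');print(unproj(f,275,137,.084),unproj(f,275,141,.06),unproj(f,275,141,.04),unproj(f,202,131,.084),unproj(f,346,131,.084))
to([.42,.045,.042],np.radians(91))"
```

```text
[0.4601 0.0465 0.084 ] [0.454  0.0465 0.06  ] [0.4513 0.0465 0.04  ] [0.4639 0.1001 0.084 ] [ 0.4651 -0.0055  0.084 ]
shift [ 0.1632  0.0006 -0.0001] rot [-0.006  -0.0002  0.0027] rows~2.6
```

```bash
python3 -m crank '[[0.05,0,-0.001,-0.006,0,0.003,0],[0.1,0,-0.001,-0.006,0,0.003,0],[0.14,0,-0.001,-0.006,0,0.003,0],[0.163,0,-0.001,-0.006,0,0.003,0],[0.163,0.02,-0.001,-0.006,0,0.003,0],[0.163,0.03,-0.001,-0.006,0,0.003,0],[0.163,0.03,-0.001,-0.006,0,0.003,0]]' && python3 -c "
from h import *
st()"
```

```text
t: 20.3
eef_pos: [0.4494, 0.0467, 0.0422]
ee_rot: [-2.948, 1.57, 1.782]
force: [-1.8, 0.3, -1.0]
width: 0.0007
t 20.3 tcp [0.4494 0.0467 0.0422] tool x [-0.0001  0.0004 -1.    ] jawyaw -89.0 F [-1.8  0.3 -1. ] w 0.0007 q [ 0.54  0.21 -0.7  -0.   -0.66  1.05]
```

```bash
python3 -m crank '[[0,0.02,0,0,0,0,0],[0,0.04,0,0,0,0,0],[0,0.055,0,0,0,0,0],[0,0.065,0,0,0,0,0],[0,0.072,0,0,0,0,0],[0,0.076,0,0,0,0,0],[0,0.079,0,0,0,0,0],[0,0.082,0,0,0,0,0]]' && python3 -c "
from h import *
st()"
```

```text
t: 21.3
eef_pos: [0.5289, 0.0478, 0.0422]
ee_rot: [-1.412, 1.568, -2.965]
force: [-4.9, -2.7, -2.0]
width: 0.0001
t 21.3 tcp [0.5289 0.0478 0.0422] tool x [-0.0029 -0.0005 -1.    ] jawyaw -89.0 F [-4.9 -2.7 -2. ] w 0.0001 q [ 0.46  0.32 -0.53 -0.   -0.72  1.13]
```

```bash
python3 -m crank '[[0,0.002,0,0,0,0,0],[0,0.004,0,0,0,0,0],[0,0.006,0,0,0,0,0],[0,0.008,0,0,0,0,0],[0,0.009,0,0,0,0,0]]' && python3 -c "
from h import *
st()"
```

```text
t: 21.92
eef_pos: [0.5354, 0.0481, 0.0423]
ee_rot: [-1.459, 1.564, -3.012]
force: [-21.5, 2.6, 15.3]
width: 0.0007
t 21.93 tcp [0.5354 0.0481 0.0423] tool x [-0.0071 -0.0009 -1.    ] jawyaw -89.0 F [-21.5   2.6  15.3] w 0.0007 q [ 0.45  0.33 -0.51 -0.   -0.73  1.14]
```

```bash
python3 -m crank '[[0,-0.01,0,0,0,0,0],[0,-0.03,0,0,0,0,0],[0,-0.07,0,0,0,0,0],[-0.06,-0.07,0,0,0,0,0.3],[-0.12,-0.07,0,0,0,0,0.4],[-0.17,-0.07,0,0,0,0,0.4],[-0.17,-0.07,0,0,0,0,0.4]]' && python3 -c "
from h import *
st();f=snap('wrist','w11');f=snap('top','t3');to([.437,.249,.20],np.radians(90))"
```

```text
t: 22.8
eef_pos: [0.4734, 0.0491, 0.2178]
ee_rot: [1.975, 1.558, 0.424]
force: [-0.8, -0.0, -0.7]
width: 0.0327
t 22.8 tcp [0.4734 0.0491 0.2178] tool x [ 0.0116  0.0053 -0.9999] jawyaw -88.8 F [-0.8 -0.  -0.7] w 0.0327 q [ 0.52  0.02 -0.43  0.   -1.1   1.07]
shift [ 0.0139 -0.0299 -0.2014] rot [ 0.0196 -0.0026 -0.0041] rows~3.3
```

View pics/w11.png

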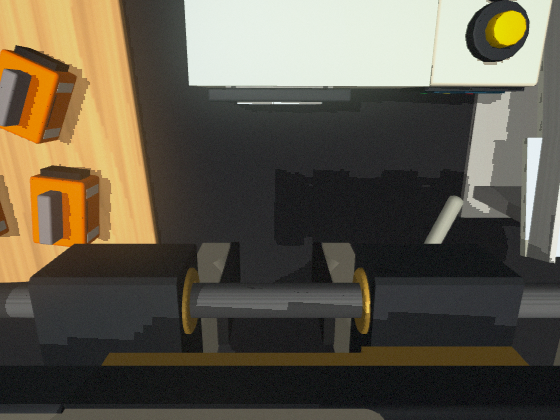

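View pics/t3.png

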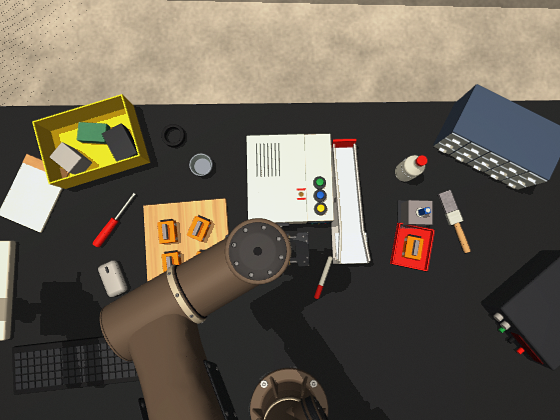

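```bash
python3 -m crank '[[0.02,-0.03,-0.2014,0.09,0,-0.003,0.4],[0.035,-0.03,-0.2014,0.09,0,-0.003,0.4],[0.035,-0.03,-0.2014,0.09,0,-0.003,0.4],[0.035,-0.03,-0.2014,0.09,0,-0.003,0.4],[0.035,-0.03,-0.2014,0.09,0,-0.003,0.4],[0.035,-0.03,-0.2014,0.09,0,-0.003,0.4]]' && python3 -c "
from h import *
st();f=snap('wrist','w12')"
```

```text
t: 23.65
eef_pos: [0.4364, 0.2478, 0.1773]
ee_rot: [-1.482, 1.568, -3.123]
force: [0.4, -0.0, 0.7]
width: 0.035
t 23.65 tcp [0.4364 0.2478 0.1773] tool x [-0.0026 -0.     -1.    ] jawyaw -94.0 F [ 0.4 -0.   0.7] w 0.035 q [ 0.91  0.11 -0.43 -0.   -1.03  0.59]
```

View pics/w12.png

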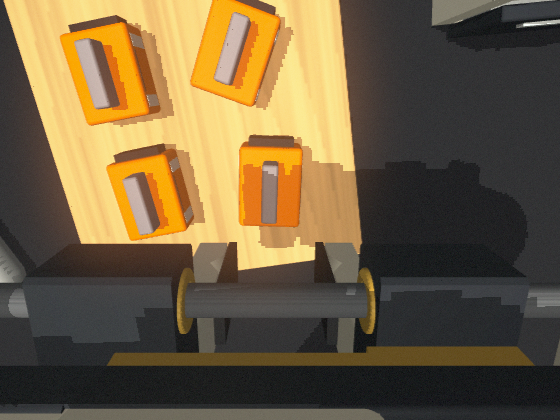

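```bash
cat >> h.py <<'E'
def rib(f,a,b,z=.064,tz=None):
    a,b=unproj(f,*a,z),unproj(f,*b,z);m=(a+b)/2;yaw=np.degrees(np.arctan2(*(a-b)[1::-1]))
    print('rib len',np.linalg.norm(a-b).round(4),'mid',m,'yaw',yaw.round(1))
    if tz: to([m[0],m[1],tz],np.radians(90+yaw))
    return m,yaw
E
python3 -c "
from h import *
f=load('w12')
rib(f,(270.5,166),(269.3,222),tz=.047)
rib(f,(239,15),(223,54))
rib(f,(88,42),(105,106))
rib(f,(133,177),(149,231))
crop('w12',220,120,100,120,5,'w12c')"
```

```text
rib len 0.0435 mid [0.4352 0.2527 0.064 ] yaw -5.5
shift [ 0.1305 -0.0014 -0.0049] rot [ 0.025  -0.0003  0.0022] rows~2.1
rib len 0.0266 mid [0.5473 0.2702 0.064 ] yaw -29.6
rib len 0.042 mid [0.5287 0.3645 0.064 ] yaw 4.2
rib len 0.0433 mid [0.4344 0.3501 0.064 ] yaw 6.2
```

View pics/w12c.png

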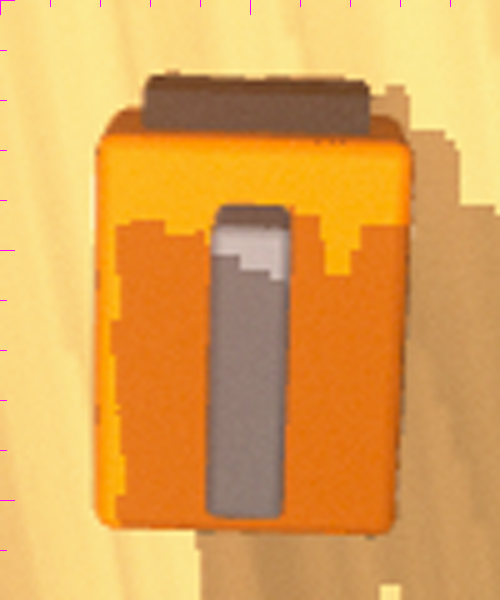

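```bash
python3 -m crank '[[0.04,-0.0015,-0.0045,0.026,0,0.002,0.4],[0.08,-0.0015,-0.0045,0.026,0,0.002,0.4],[0.11,-0.0015,-0.0045,0.026,0,0.002,0.4],[0.125,-0.0015,-0.0045,0.026,0,0.002,0.4],[0.13,-0.0015,-0.0045,0.026,0,0.002,0.4],[0.13,-0.0015,-0.0045,0.026,0,0.002,0.4]]' && python3 -c "
from h import *
st()"
```

```text
t: 24.45
eef_pos: [0.4356, 0.2535, 0.0483]
ee_rot: [2.688, 1.569, 1.021]
force: [0.3, 0.5, -0.0]
width: 0.0349
t 24.45 tcp [0.4356 0.2535 0.0483] tool x [ 0.0007  0.0012 -1.    ] jawyaw -95.5 F [ 0.3  0.5 -0. ] w 0.0349 q [ 0.92  0.27 -0.59 -0.   -0.71  0.56]
```

```bash
python3 -m crank '[[0.0012,0,0,0,0,0,0],[0.0012,0,0,0,0,0,0],[0.0012,0,0,0,0,0,0],[0.0012,0,0,0,0,0,0],[-0.05,0,0,0,0,0,0],[-0.11,0,0,0,0,0,0],[-0.17,0,0,0,0,0,0],[-0.2,0,0,0,0,0,0],[-0.2,0,0,0,0,0,0]]' 40 && python3 -c "
from h import *
st();to([.45,-.188,.27],np.radians(91.1))"
```

```text
t: 25.58
eef_pos: [0.4357, 0.2541, 0.25]
ee_rot: [2.626, 1.565, 0.959]
force: [0.3, -0.1, -2.3]
width: 0.0119
t 25.57 tcp [0.4357 0.2541 0.25  ] tool x [ 0.0031  0.0044 -1.    ] jawyaw -95.5 F [ 0.3 -0.1 -2.3] w 0.0119 q [ 0.92  0.06 -0.32 -0.   -1.19  0.56]
shift [-0.0219  0.0567  0.4386] rot [-0.1154 -0.0045 -0.0029] rows~7.1
```

```bash
python3 -m crank '[[-0.02,0.05,0.4386,-0.115,0,0,0],[-0.02,0.05,0.4386,-0.115,0,0,0],[-0.02,0.05,0.4386,-0.115,0,0,0],[-0.02,0.05,0.4386,-0.115,0,0,0],[-0.02,0.05,0.4386,-0.115,0,0,0],[-0.02,0.05,0.4386,-0.115,0,0,0],[-0.02,0.05,0.4386,-0.115,0,0,0],[-0.02,0.05,0.4386,-0.115,0,0,0],[-0.02,0.05,0.4386,-0.115,0,0,0],[-0.02,0.05,0.4386,-0.115,0,0,0]]' && python3 -c "
from h import *
st();f=snap('wrist','w13')"
```

```text
t: 26.82
eef_pos: [0.4425, -0.187, 0.2667]
ee_rot: [-2.436, 1.569, 2.297]
force: [0.0, -0.0, -2.3]
width: 0.0117
t 26.82 tcp [ 0.4425 -0.187   0.2667] tool x [-0.001   0.0011 -1.    ] jawyaw -88.9 F [ 0.  -0.  -2.3] w 0.0117 q [ 0.01  0.01 -0.33 -0.   -1.23  1.58]
```

View pics/w13.png

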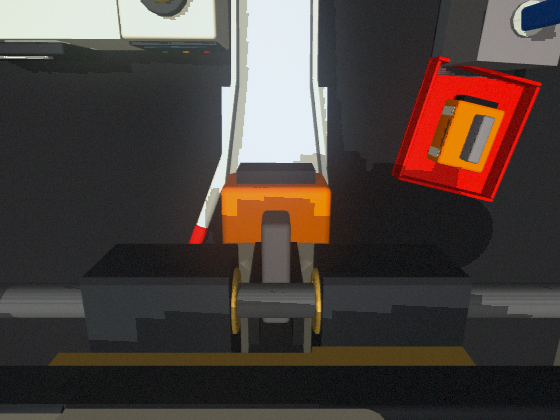

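```bash
python3 -c "
from h import *
crop('w13',200,0,150,190,4,'w13c');crop('top0',325,195,60,75,10,'c4')"
```

```text
(no output)
```

View pics/w13c.png

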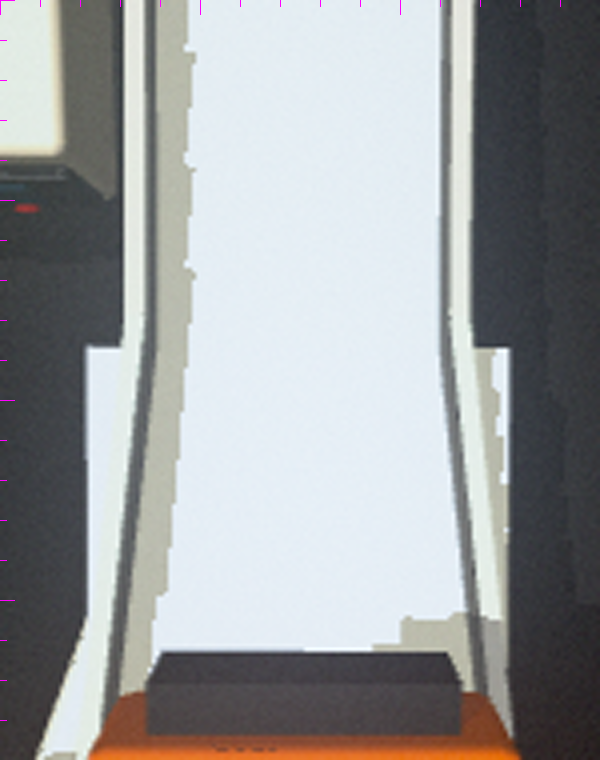

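View pics/c4.png

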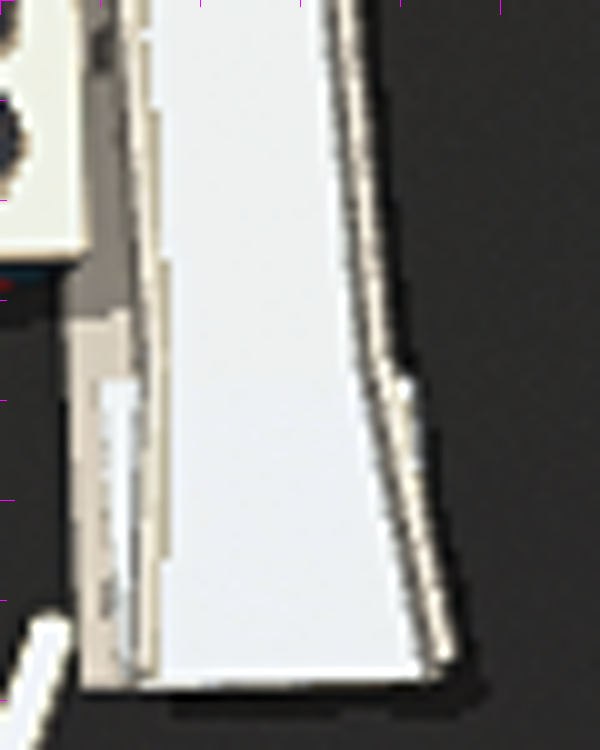

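```bash
cat >> h.py <<'E'
def ray(f,u,v):
    a=unproj(f,u,v,0.);b=unproj(f,u,v,.3);return a,(b-a)/np.linalg.norm(b-a)
def tri(obs):
    A=np.zeros((3,3));B=np.zeros(3);
    for f,u,v in obs:
        a,d=ray(f,u,v);P=np.eye(3)-np.outer(d,d);A+=P;B+=P@a
    x=np.linalg.solve(A,B);print('tri',x,'res',[ (proj(f,x)-[u,v]).round(1) for f,u,v in obs]);return x
E
python3 -c "
from h import *
f=load('w13');g=load('top0')
w=lambda u,v:(f,200+u/4-.4,v/4-.4); t=lambda u,v:(g,325+u/10-.45,195+v/10-.45)
L=tri([w(87,347),t(103,380)]);R=tri([w(510,347),t(413,378)])
tri([w(155,330),t(137,390)])
print((L+R)/2, np.linalg.norm(L-R))
print('top end',[unproj(*t(142,688)[:1],*t(142,688)[1:],z) for z in (.09,.1,.11)],unproj(g,*t(425,675)[1:],.1))
print('w13 floor',unproj(f,*w(87,347)[1:],.08),unproj(f,*w(510,347)[1:],.08))
c2=lambda u,v,z:unproj(g,235+u/5-.4,120+v/5-.4,z)
print('stop',c2(500,140,.01),c2(593,140,.01))
"
```

```text
tri [ 0.5193 -0.1392  0.0968] res [array([-0.2, -1.2]), array([0.1, 0.3])]
tri [ 0.5197 -0.2264  0.1073] res [array([0.1, 0.3]), array([-0. , -0.1])]
tri [ 0.5203 -0.1517  0.0743] res [array([0.3, 2.4]), array([-0.1, -0.7])]
[ 0.5195 -0.1828  0.102 ] 0.08779640602691456
top end [array([ 0.4316, -0.1492,  0.09  ]), array([ 0.4319, -0.1478,  0.1   ]), array([ 0.4322, -0.1464,  0.11  ])] [ 0.4348 -0.2289  0.1   ]
w13 floor [ 0.5184 -0.1371  0.08  ] [ 0.5202 -0.2298  0.08  ]
stop [ 0.7947 -0.1557  0.01  ] [ 0.7942 -0.2149  0.01  ]
```

```bash
python3 -c "
from h import *
to([.4985,-.1845,.175],np.radians(91),tilt=np.radians(14))"
```

```text
shift [ 0.092   0.0559 -0.0011] rot [ 0.0033 -0.0005 -0.2439] rows~1.7
```

```bash
python3 -m crank '[[0.02,0.03,0,0,0,-0.12,0],[0.04,0.056,0,0,0,-0.244,0],[0.07,0.056,-0.001,0,0,-0.244,0],[0.088,0.056,-0.001,0,0,-0.244,0],[0.088,0.056,-0.001,0,0,-0.244,0],[0.088,0.056,-0.001,0,0,-0.244,0]]' && python3 -c "
from h import *
st();f=snap('wrist','w14');to([.4917,-.1845,.146],np.radians(91),tilt=np.radians(14))"
```

```text
t: 27.62
eef_pos: [0.4994, -0.1854, 0.1805]
ee_rot: [-1.572, 1.329, -3.122]
force: [0.6, 0.7, -2.2]
width: 0.0116
t 27.62 tcp [ 0.4994 -0.1854  0.1805] tool x [-0.2398 -0.0046 -0.9708] jawyaw -88.8 F [ 0.6  0.7 -2.2] w 0.0116 q [ 0.01  0.31 -0.2   0.   -1.31  1.58]
shift [ 0.0356  0.0008 -0.0012] rot [ 0.0025  0.0003 -0.0028] rows~0.6
```

View pics/w14.png

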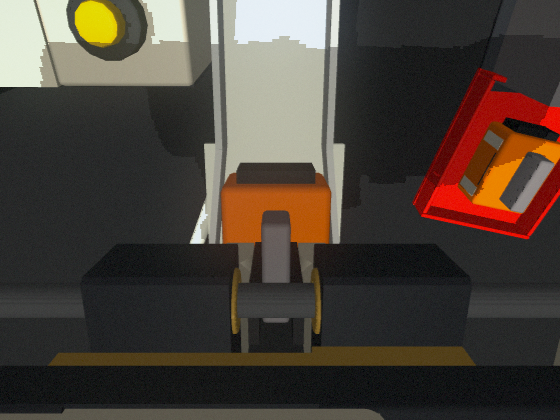

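```bash
python3 -c "
from h import *
f=load('w13');g=load('top0');h=load('w14')
w=lambda u,v:(f,200+u/4-.4,v/4-.4); t=lambda u,v:(g,325+u/10-.45,195+v/10-.45)
L=tri([w(87,347),t(103,380),(h,205.5,143.5)]);R=tri([w(510,347),t(413,378),(h,344,143.5)])
L=tri([w(87,347),(h,205.5,143.5)]);R=tri([w(510,347),(h,344,143.5)])
print((L+R)/2, np.linalg.norm(L-R))"
```

```text
tri [ 0.5194 -0.1395  0.0929] res [array([ 0.7, -1.4]), array([-0. ,  0.3]), array([-0.8,  0.2])]
tri [ 0.5202 -0.2288  0.0905] res [array([ 0.4, -0.1]), array([-0.4,  0. ]), array([1.3, 0.3])]
tri [ 0.5183 -0.1389  0.0895] res [array([0.6, 0.1]), array([-0.8, -0.1])]
tri [ 0.52   -0.2284  0.0895] res [array([-0.3,  0. ]), array([ 0.4, -0. ])]
[ 0.5191 -0.1836  0.0895] 0.08951627657211787
```

```bash
python3 -m crank '[[0.02,0.001,-0.001,0,0,-0.003,0],[0.032,0.001,-0.001,0,0,-0.003,0],[0.036,0.001,-0.001,0,0,-0.003,0],[0.038,0.001,-0.001,0,0,-0.003,0],[0.04,0.001,-0.001,0,0,-0.003,0]]' && python3 -c "
from h import *
st()"
```

```text
t: 28.3
eef_pos: [0.4903, -0.1853, 0.1408]
ee_rot: [-1.573, 1.325, -3.125]
force: [0.1, 0.1, -1.0]
width: 0.0114
t 28.3 tcp [ 0.4903 -0.1853  0.1408] tool x [-0.2435 -0.0041 -0.9699] jawyaw -88.9 F [ 0.1  0.1 -1. ] w 0.0114 q [ 0.01  0.33 -0.26  0.   -1.22  1.58]
```

```bash
python3 -m crank '[[0.002,0,0,0,0,0,0],[0.003,0,0,0,0,0,0],[0.003,0,0,0,0,0,0]]' && python3 -c "
from h import *
st()"; python3 -m crank '[[0.002,0,0,0,0,0,0],[0.003,0,0,0,0,0,0],[0.003,0,0,0,0,0,0]]' && python3 -c "
from h import *
st()"
```

```text
t: 28.68
eef_pos: [0.4892, -0.1852, 0.1374]
ee_rot: [-1.573, 1.324, -3.125]
force: [0.6, 0.0, -2.8]
width: 0.0116
t 28.68 tcp [ 0.4892 -0.1852  0.1374] tool x [-0.2444 -0.004  -0.9697] jawyaw -88.9 F [ 0.6  0.  -2.8] w 0.0116 q [ 0.01  0.33 -0.27  0.   -1.21  1.58]
t: 29.05
eef_pos: [0.4895, -0.1855, 0.1356]
ee_rot: [-1.57, 1.326, -3.121]
force: [0.8, -1.3, 5.3]
width: 0.0115
t 29.05 tcp [ 0.4895 -0.1855  0.1356] tool x [-0.2422 -0.005  -0.9702] jawyaw -88.9 F [ 0.8 -1.3  5.3] w 0.0115 q [ 0.01  0.33 -0.27  0.   -1.21  1.58]
```

```bash
python3 -m crank '[[-0.001,0,0,0,0,0,0.4],[-0.001,0,0,0,0,0,0.4],[-0.001,0,0,0,0,0,0.4],[-0.001,0,0,0,0,0,0.4],[-0.03,0,0,0,0,0,0.4],[-0.08,0,0,0,0,0,0.4],[-0.12,-0.02,0,0,0,0.12,0.4],[-0.12,-0.03,0,0,0,0.244,0.4],[-0.12,-0.03,0,0,0,0.244,0.4]]' && python3 -c "
from h import *
st();f=snap('wrist','w15');snap('top','t4')"
```

```text
t: 30.18
eef_pos: [0.487, -0.1853, 0.2602]
ee_rot: [2.023, 1.569, 0.47]
force: [0.7, 0.3, 0.3]
width: 0.035
t 30.18 tcp [ 0.487  -0.1853  0.2602] tool x [ 0.002  0.001 -1.   ] jawyaw -89.0 F [0.7 0.3 0.3] w 0.035 q [ 0.01  0.08 -0.27 -0.   -1.22  1.58]
```

View pics/w15.png

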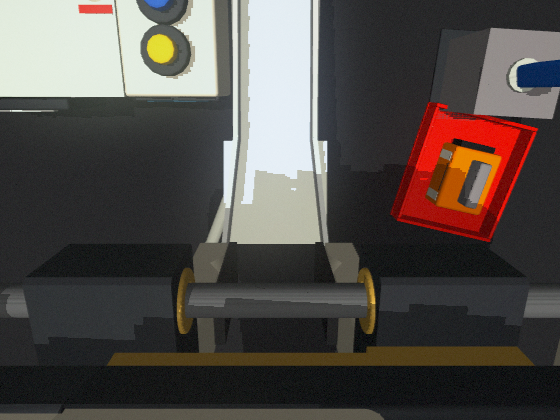

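View pics/t4.png

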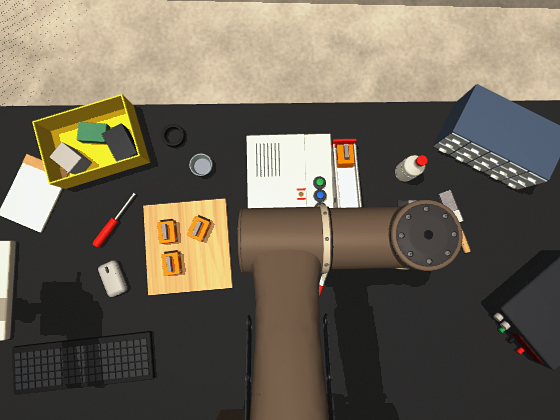

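```bash
python3 -c "
from h import *
to([.43,.08,.255],np.radians(95));to([.435,.352,.18],np.radians(102))"
```

```text
shift [ 0.0041 -0.0533 -0.2663] rot [-0.0686 -0.0007  0.0027] rows~4.3
shift [ 0.0792 -0.043  -0.5382] rot [-0.1908 -0.0009  0.0027] rows~8.7
```

```bash
python3 -m crank '[[0,-0.043,-0.538,-0.19,0,0.002,0.4],[0,-0.043,-0.538,-0.19,0,0.002,0.4],[0,-0.043,-0.538,-0.19,0,0.002,0.4],[0,-0.043,-0.538,-0.19,0,0.002,0.4],[0,-0.043,-0.538,-0.19,0,0.002,0.4],[0,-0.043,-0.538,-0.19,0,0.002,0.4],[0.03,-0.043,-0.538,-0.19,0,0.002,0.4],[0.08,-0.043,-0.538,-0.19,0,0.002,0.4],[0.08,-0.043,-0.538,-0.19,0,0.002,0.4],[0.08,-0.043,-0.538,-0.19,0,0.002,0.4]]' && python3 -m crank '[[0,0,0,0,0,0,0.4]]' && python3 -c "
from h import *
st();f=snap('wrist','w16')"
```

```text
t: 31.52
eef_pos: [0.4339, 0.3539, 0.1737]
ee_rot: [-0.948, 1.562, -2.308]
force: [-1.0, -0.5, 0.4]
width: 0.035
t: 31.65
eef_pos: [0.4355, 0.3522, 0.1775]
ee_rot: [-1.052, 1.568, -2.413]
force: [-0.1, 0.3, 0.1]
width: 0.0351
t 31.65 tcp [0.4355 0.3522 0.1775] tool x [-0.0024 -0.0022 -1.    ] jawyaw -78.0 F [-0.1  0.3  0.1] w 0.0351 q [ 1.03  0.21 -0.31 -0.   -1.05  0.75]
```

View pics/w16.png

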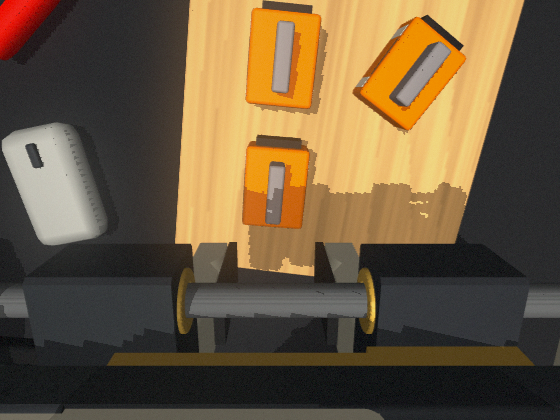

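```bash
python3 -c "
from h import *
crop('w16',225,125,100,110,5,'w16c')"
```

```text
(no output)
```

View pics/w16c.png

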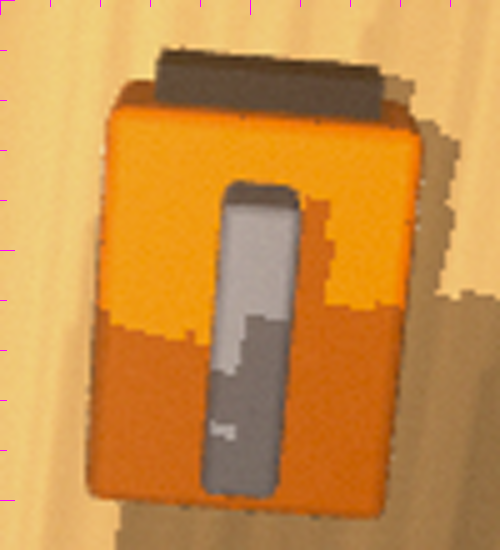

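Rib ends at crop (260,205) and (238,493).

```bash
python3 -c "
from h import *
f=load('w16')
rib(f,(276.6,165.6),(272.2,223.2),tz=.0465)"
```

```text
rib len 0.045 mid [0.4334 0.3534 0.064 ] yaw 7.7
shift [ 0.1318 -0.0018 -0.002 ] rot [0.0742 0.0003 0.0016] rows~2.1
```

```bash
python3 -m crank '[[0.04,-0.002,-0.002,0.074,0,0.002,0.4],[0.08,-0.002,-0.002,0.074,0,0.002,0.4],[0.11,-0.002,-0.002,0.074,0,0.002,0.4],[0.126,-0.002,-0.002,0.074,0,0.002,0.4],[0.131,-0.002,-0.002,0.074,0,0.002,0.4],[0.132,-0.002,-0.002,0.074,0,0.002,0.4]]' && python3 -c "
from h import *
st()"
```

```text
t: 32.45
eef_pos: [0.4335, 0.3539, 0.0476]
ee_rot: [2.289, 1.568, 0.853]
force: [-0.4, 0.3, 1.8]
width: 0.035
t 32.45 tcp [0.4335 0.3539 0.0476] tool x [ 0.0019  0.0022 -1.    ] jawyaw -82.3 F [-0.4  0.3  1.8] w 0.035 q [ 1.03  0.35 -0.47  0.   -0.75  0.67]
```

```bash
python3 -m crank '[[0.0005,0,0,0,0,0,0],[0.0005,0,0,0,0,0,0],[0.0005,0,0,0,0,0,0],[0.0005,0,0,0,0,0,0],[-0.05,0,0,0,0,0,0],[-0.11,0,0,0,0,0,0],[-0.17,0,0,0,0,0,0],[-0.2,0,0,0,0,0,0],[-0.2,0,0,0,0,0,0]]' 40 && python3 -c "
from h import *
st();to([.4985,-.1845,.25],np.radians(91))"
```

```text
t: 33.58
eef_pos: [0.4332, 0.3542, 0.2491]
ee_rot: [2.419, 1.565, 0.983]
force: [-0.4, 0.6, -4.1]
width: 0.0116
t 33.58 tcp [0.4332 0.3542 0.2491] tool x [ 0.0034  0.0052 -1.    ] jawyaw -82.3 F [-0.4  0.6 -4.1] w 0.0116 q [ 1.04  0.15 -0.22  0.   -1.2   0.67]
shift [-0.0035 -0.0077  0.5426] rot [ 0.1173 -0.0049 -0.0038] rows~8.7
```

```bash
python3 -m crank '[[-0.004,-0.008,0.5426,0.117,0,0,0],[-0.004,-0.008,0.5426,0.117,0,0,0],[-0.004,-0.008,0.5426,0.117,0,0,0],[-0.004,-0.008,0.5426,0.117,0,0,0],[-0.004,-0.008,0.5426,0.117,0,0,0],[-0.004,-0.008,0.5426,0.117,0,0,0],[-0.004,-0.008,0.5426,0.117,0,0,0],[-0.004,-0.008,0.5426,0.117,0,0,0],[-0.004,-0.008,0.5426,0.117,0,0,0],[-0.004,-0.008,0.5426,0.117,0,0,0]]' && python3 -c "
from h import *
st();to([.497,-.185,.165],np.radians(91),tilt=np.radians(14))"
```

```text
t: 34.83
eef_pos: [0.4964, -0.1878, 0.2474]
ee_rot: [-2.022, 1.567, 2.704]
force: [0.5, 1.1, -3.4]
width: 0.0115
t 34.83 tcp [ 0.4964 -0.1878  0.2474] tool x [-0.0035  0.0016 -1.    ] jawyaw -89.2 F [ 0.5  1.1 -3.4] w 0.0115 q [ 0.01  0.11 -0.27 -0.   -1.2   1.58]
shift [ 0.0824  0.0009 -0.0027] rot [-0.0039 -0.0022 -0.2409] rows~1.3
```

```bash
python3 -m crank '[[0.02,0.001,-0.002,-0.003,0,-0.12,0],[0.05,0.001,-0.002,-0.003,0,-0.242,0],[0.075,0.001,-0.002,-0.003,0,-0.242,0],[0.08,0.001,-0.002,-0.003,0,-0.242,0],[0.08,0.001,-0.002,-0.003,0,-0.242,0]]' && python3 -c "
from h import *
st();to([.4895,-.185,.138],np.radians(91),tilt=np.radians(14))"
```

```text
t: 35.45
eef_pos: [0.4985, -0.183, 0.1702]
ee_rot: [-1.576, 1.329, -3.126]
force: [-0.4, -0.3, -2.0]
width: 0.0114
t 35.45 tcp [ 0.4985 -0.183   0.1702] tool x [-0.239  -0.0038 -0.971 ] jawyaw -88.8 F [-0.4 -0.3 -2. ] w 0.0114 q [ 0.02  0.31 -0.22 -0.   -1.28  1.57]
shift [ 0.0334 -0.0011  0.0019] rot [ 0.0041 -0.0004 -0.003 ] rows~0.5
```

```bash
python3 -m crank '[[0.015,-0.001,0.002,0,0,-0.003,0],[0.026,-0.001,0.002,0,0,-0.003,0],[0.031,-0.001,0.002,0,0,-0.003,0],[0.033,-0.001,0.002,0,0,-0.003,0],[0.034,-0.001,0.002,0,0,-0.003,0]]' && python3 -c "
from h import *
st()"
```

```text
t: 36.08
eef_pos: [0.4898, -0.1856, 0.1375]
ee_rot: [-1.577, 1.327, -3.127]
force: [-0.2, -0.1, -2.5]
width: 0.0115
t 36.08 tcp [ 0.4898 -0.1856  0.1375] tool x [-0.2411 -0.0036 -0.9705] jawyaw -88.8 F [-0.2 -0.1 -2.5] w 0.0115 q [ 0.01  0.33 -0.27  0.   -1.21  1.58]
```

```bash
python3 -m crank '[[0.001,0,0,0,0,0,0],[0.001,0,0,0,0,0,0.4],[0.001,0,0,0,0,0,0.4],[0.001,0,0,0,0,0,0.4],[0.001,0,0,0,0,0,0.4],[-0.03,0,0,0,0,0,0.4],[-0.08,0,0,0,0,0,0.4],[-0.12,-0.02,0,0,0,0.12,0.4],[-0.12,-0.03,0,0,0,0.242,0.4],[-0.12,-0.03,0,0,0,0.242,0.4]]' && python3 -c "
from h import *
st();snap('top','t5');crop('t5',130,120,250,180,3,'t5c');to([.536,.366,.2],np.radians(98))"
```

```text
t: 37.33
eef_pos: [0.4879, -0.1858, 0.2632]
ee_rot: [2.066, 1.567, 0.516]
force: [0.2, 0.7, -0.1]
width: 0.0348
t 37.33 tcp [ 0.4879 -0.1858  0.2632] tool x [ 0.0032  0.0018 -1.    ] jawyaw -88.8 F [ 0.2  0.7 -0.1] w 0.0348 q [ 0.01  0.08 -0.26 -0.   -1.22  1.58]
shift [ 0.0633  0.0587 -0.5506] rot [-0.1192 -0.0015 -0.0004] rows~8.9
```

View pics/t5c.png

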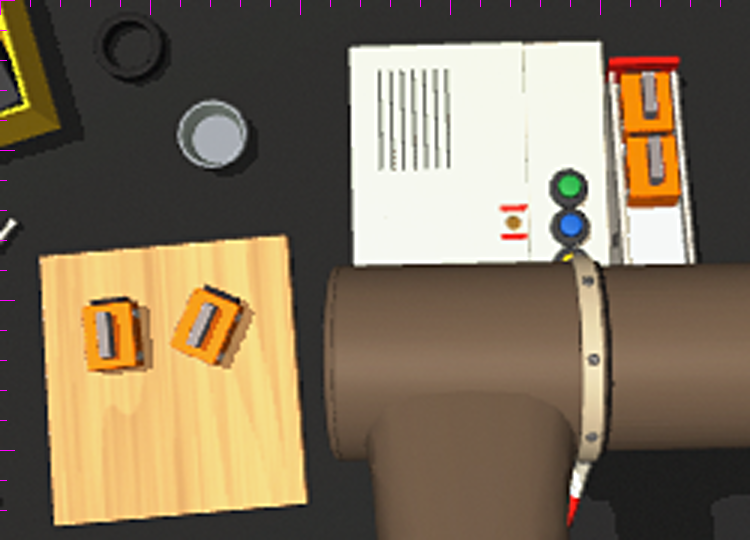

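```bash
python3 -m crank '[[0,0.0535,-0.5506,-0.12,0,0,0.4],[0,0.0535,-0.5506,-0.12,0,0,0.4],[0,0.0535,-0.5506,-0.12,0,0,0.4],[0,0.0535,-0.5506,-0.12,0,0,0.4],[0,0.0535,-0.5506,-0.12,0,0,0.4],[0,0.0535,-0.5506,-0.12,0,0,0.4],[0.03,0.0535,-0.5506,-0.12,0,0,0.4],[0.08,0.0535,-0.5506,-0.12,0,0,0.4],[0.08,0.0535,-0.5506,-0.12,0,0,0.4],[0.08,0.0535,-0.5506,-0.12,0,0,0.4]]' && python3 -m crank '[[0,0,0,0,0,0,0.4]]' && python3 -c "
from h import *
st();f=snap('wrist','w17');crop('w17',200,100,160,140,5,'w17c')"
```

```text
t: 38.62
eef_pos: [0.5303, 0.3683, 0.1766]
ee_rot: [-1.163, 1.562, -2.591]
force: [0.5, -0.4, -0.5]
width: 0.0355
t: 38.75
eef_pos: [0.5313, 0.3664, 0.18]
ee_rot: [-1.334, 1.566, -2.763]
force: [0.7, 0.3, 0.9]
width: 0.0351
t 38.75 tcp [0.5313 0.3664 0.18  ] tool x [-0.0041 -0.0016 -1.    ] jawyaw -81.9 F [0.7 0.3 0.9] w 0.0351 q [ 0.9   0.34 -0.12 -0.   -1.11  0.81]
```

View pics/w17c.png

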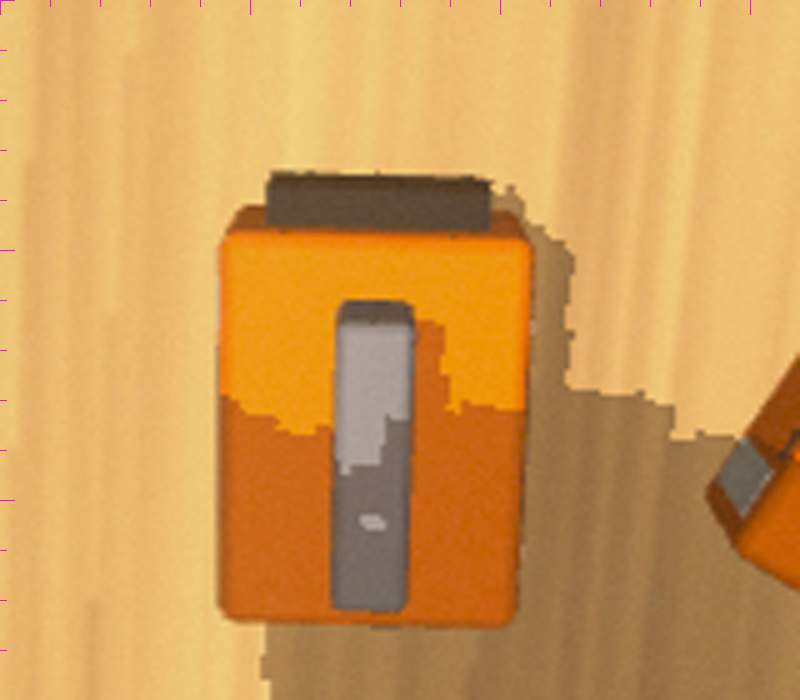

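```bash
python3 -c "
from h import *
f=load('w17')
rib(f,(274.6,164),(273.4,221.6),tz=.0465)"
```

```text
rib len 0.0452 mid [0.5296 0.3681 0.064 ] yaw 6.9
shift [ 0.1347 -0.0014 -0.0025] rot [ 0.0211 -0.0002  0.0029] rows~2.2
```

```bash
python3 -m crank '[[0.04,-0.0015,-0.0025,0.021,0,0.003,0.4],[0.08,-0.0015,-0.0025,0.021,0,0.003,0.4],[0.11,-0.0015,-0.0025,0.021,0,0.003,0.4],[0.128,-0.0015,-0.0025,0.021,0,0.003,0.4],[0.133,-0.0015,-0.0025,0.021,0,0.003,0.4],[0.134,-0.0015,-0.0025,0.021,0,0.003,0.4]]' && python3 -c "
from h import *
st()"
```

```text
t: 39.55
eef_pos: [0.5301, 0.3687, 0.0489]
ee_rot: [2.383, 1.567, 0.932]
force: [0.1, 0.4, 0.2]
width: 0.0354
t 39.55 tcp [0.5301 0.3687 0.0489] tool x [ 0.0021  0.0028 -1.    ] jawyaw -83.2 F [0.1 0.4 0.2] w 0.0354 q [ 0.91  0.47 -0.27 -0.   -0.84  0.78]
```

```bash
python3 -m crank '[[0.0015,0,0,0,0,0,0],[0.0015,0,0,0,0,0,0],[0.0015,0,0,0,0,0,0],[0.0015,0,0,0,0,0,0],[-0.05,0,0,0,0,0,0],[-0.11,0,0,0,0,0,0],[-0.17,0,0,0,0,0,0],[-0.2,0,0,0,0,0,0],[-0.2,0,0,0,0,0,0]]' 40 && python3 -c "
from h import *
st();to([.496,-.1845,.25],np.radians(91))"
```

```text
t: 40.67
eef_pos: [0.5299, 0.369, 0.2507]
ee_rot: [2.387, 1.564, 0.936]
force: [-0.1, 0.0, -2.3]
width: 0.0117
t 40.67 tcp [0.5299 0.369  0.2507] tool x [ 0.0042  0.0057 -1.    ] jawyaw -83.1 F [-0.1  0.  -2.3] w 0.0117 q [ 0.91  0.29 -0.03 -0.   -1.24  0.78]
shift [-0.0026 -0.0998  0.5454] rot [ 0.1023 -0.0054 -0.0046] rows~8.9
```

```bash
python3 -m crank '[[-0.003,-0.1,0.5454,0.102,0,0,0],[-0.003,-0.1,0.5454,0.102,0,0,0],[-0.003,-0.1,0.5454,0.102,0,0,0],[-0.003,-0.1,0.5454,0.102,0,0,0],[-0.003,-0.1,0.5454,0.102,0,0,0],[-0.003,-0.1,0.5454,0.102,0,0,0],[-0.003,-0.1,0.5454,0.102,0,0,0],[-0.003,-0.1,0.5454,0.102,0,0,0],[-0.003,-0.1,0.5454,0.102,0,0,0],[-0.003,-0.1,0.5454,0.102,0,0,0]]' && python3 -c "
from h import *
st();to([.497,-.185,.165],np.radians(91),tilt=np.radians(14))"
```

```text
t: 41.92
eef_pos: [0.4933, -0.1883, 0.2476]
ee_rot: [-2.276, 1.567, 2.449]
force: [0.3, 0.5, -2.7]
width: 0.0115
t 41.92 tcp [ 0.4933 -0.1883  0.2476] tool x [-0.0027  0.0022 -1.    ] jawyaw -89.3 F [ 0.3  0.5 -2.7] w 0.0115 q [ 0.01  0.1  -0.27 -0.   -1.2   1.58]
shift [ 0.0826  0.004  -0.0031] rot [-0.0046 -0.0028 -0.2417] rows~1.3
```

```bash
python3 -m crank '[[0.02,0.004,-0.001,-0.003,0,-0.12,0],[0.05,0.004,-0.001,-0.003,0,-0.242,0],[0.075,0.004,-0.001,-0.003,0,-0.242,0],[0.08,0.004,-0.001,-0.003,0,-0.242,0],[0.08,0.004,-0.001,-0.003,0,-0.242,0]]' && python3 -c "
from h import *
st();to([.4895,-.185,.138],np.radians(91),tilt=np.radians(14))"
```

```text
t: 42.55
eef_pos: [0.4989, -0.1838, 0.1698]
ee_rot: [-1.579, 1.329, -3.129]
force: [-0.5, 1.3, -1.6]
width: 0.0116
t 42.55 tcp [ 0.4989 -0.1838  0.1698] tool x [-0.239  -0.0031 -0.971 ] jawyaw -88.8 F [-0.5  1.3 -1.6] w 0.0116 q [ 0.02  0.31 -0.21 -0.   -1.28  1.58]
shift [ 0.0331 -0.0016  0.0011] rot [ 0.0042 -0.0011 -0.003 ] rows~0.5
```

```bash
python3 -m crank '[[0.015,-0.0015,0.001,0,0,-0.003,0],[0.026,-0.0015,0.001,0,0,-0.003,0],[0.031,-0.0015,0.001,0,0,-0.003,0],[0.033,-0.0015,0.001,0,0,-0.003,0],[0.034,-0.0015,0.001,0,0,-0.003,0]]' && python3 -c "
from h import *
st()"
```

```text
t: 43.18
eef_pos: [0.4897, -0.1853, 0.1372]
ee_rot: [-1.579, 1.327, -3.129]
force: [0.1, 0.1, -2.4]
width: 0.0116
t 43.17 tcp [ 0.4897 -0.1853  0.1372] tool x [-0.2411 -0.003  -0.9705] jawyaw -88.8 F [ 0.1  0.1 -2.4] w 0.0116 q [ 0.01  0.33 -0.27 -0.   -1.21  1.58]
```

```bash
python3 -m crank '[[0.001,0,0,0,0,0,0],[0.001,0,0,0,0,0,0.4],[0.001,0,0,0,0,0,0.4],[0.001,0,0,0,0,0,0.4],[0.001,0,0,0,0,0,0.4],[-0.03,0,0,0,0,0,0.4],[-0.08,0,0,0,0,0,0.4],[-0.12,-0.02,0,0,0,0.12,0.4],[-0.12,-0.03,0,0,0,0.242,0.4],[-0.12,-0.03,0,0,0,0.242,0.4]]' && python3 -c "
from h import *
st();snap('top','t6');crop('t6',130,120,250,180,3,'t6c');to([.542,.27,.18],np.radians(70))"
```

```text
t: 44.42
eef_pos: [0.4877, -0.1856, 0.2629]
ee_rot: [2.223, 1.567, 0.672]
force: [0.5, 0.1, -0.3]
width: 0.0351
t 44.42 tcp [ 0.4877 -0.1856  0.2629] tool x [ 0.0031  0.0025 -1.    ] jawyaw -88.8 F [ 0.5  0.1 -0.3] w 0.0351 q [ 0.01  0.08 -0.26 -0.   -1.22  1.58]
shift [ 0.0832  0.0629 -0.4542] rot [ 0.3695 -0.0022  0.0001] rows~7.5
```

View pics/t6c.png

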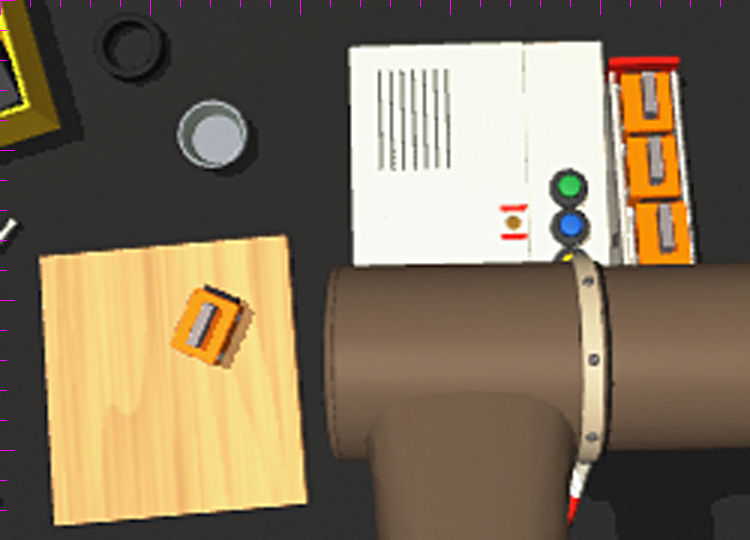

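```bash
python3 -m crank '[[0,0.061,-0.4542,0.37,0,0,0.4],[0,0.061,-0.4542,0.37,0,0,0.4],[0,0.061,-0.4542,0.37,0,0,0.4],[0,0.061,-0.4542,0.37,0,0,0.4],[0,0.061,-0.4542,0.37,0,0,0.4],[0,0.061,-0.4542,0.37,0,0,0.4],[0.03,0.061,-0.4542,0.37,0,0,0.4],[0.08,0.061,-0.4542,0.37,0,0,0.4],[0.08,0.061,-0.4542,0.37,0,0,0.4],[0.08,0.061,-0.4542,0.37,0,0,0.4]]' && python3 -m crank '[[0,0,0,0,0,0,0.4]]' && python3 -c "
from h import *
st();f=snap('wrist','w18');crop('w18',200,100,160,140,5,'w18c')"
```

```text
t: 45.72
eef_pos: [0.5409, 0.27, 0.1804]
ee_rot: [-1.066, 1.567, -2.985]
force: [0.3, -0.2, 0.3]
width: 0.0351
t: 45.85
eef_pos: [0.5418, 0.2697, 0.183]
ee_rot: [-2.591, 1.568, 1.772]
force: [0.1, -0.7, 0.3]
width: 0.0348
t 45.85 tcp [0.5418 0.2697 0.183 ] tool x [-0.0006  0.0028 -1.    ] jawyaw -110.0 F [ 0.1 -0.7  0.3] w 0.0348 q [ 0.78  0.28 -0.21 -0.   -1.08  0.44]
```

View pics/w18c.png

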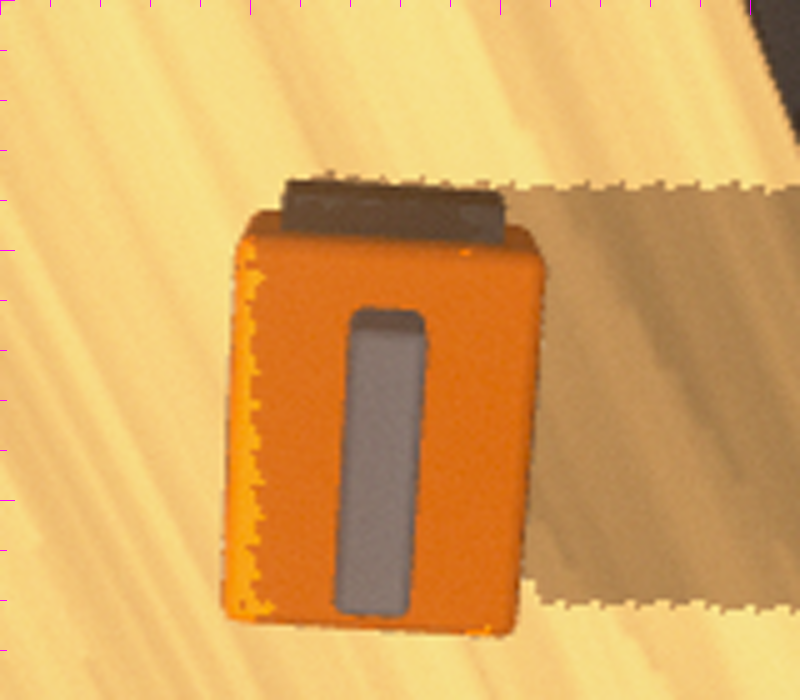

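Rib ends (387,332), (372,615) in the crop.

```bash
python3 -c "
from h import *
f=load('w18')
rib(f,(277,166),(274,222.6),tz=.0465)"
```

```text
rib len 0.045 mid [0.5388 0.2714 0.064 ] yaw -23.0
shift [ 0.1369 -0.0032 -0.0002] rot [ 0.0515 -0.0032  0.0013] rows~2.2
```

```bash
python3 -m crank '[[0.04,-0.003,0,0.051,-0.003,0.001,0.4],[0.08,-0.003,0,0.051,-0.003,0.001,0.4],[0.112,-0.003,0,0.051,-0.003,0.001,0.4],[0.131,-0.003,0,0.051,-0.003,0.001,0.4],[0.136,-0.003,0,0.051,-0.003,0.001,0.4],[0.137,-0.003,0,0.051,-0.003,0.001,0.4]]' && python3 -c "
from h import *
st()"
```

```text
t: 46.65
eef_pos: [0.5386, 0.2714, 0.0459]
ee_rot: [-1.255, 1.57, 3.057]
force: [1.7, 0.4, 0.4]
width: 0.0351
t 46.65 tcp [0.5386 0.2714 0.0459] tool x [-0.0008  0.0001 -1.    ] jawyaw -113.0 F [1.7 0.4 0.4] w 0.0351 q [ 0.79  0.41 -0.36 -0.   -0.79  0.38]
```

```bash
python3 -m crank '[[0,0,0,0,0,0,0],[0,0,0,0,0,0,0],[0,0,0,0,0,0,0],[0,0,0,0,0,0,0],[-0.05,0,0,0,0,0,0],[-0.11,0,0,0,0,0,0],[-0.17,0,0,0,0,0,0],[-0.2,0,0,0,0,0,0],[-0.2,0,0,0,0,0,0]]' 40 && python3 -c "
from h import *
st();to([.496,-.1845,.25],np.radians(91))"
```

```text
t: 47.78
eef_pos: [0.539, 0.2723, 0.2473]
ee_rot: [3.013, 1.568, 1.042]
force: [0.1, 0.6, -1.9]
width: 0.0117
t 47.77 tcp [0.539  0.2723 0.2473] tool x [ 0.0013  0.0023 -1.    ] jawyaw -112.9 F [ 0.1  0.6 -1.9] w 0.0117 q [ 0.79  0.23 -0.12 -0.   -1.22  0.38]
shift [-0.0038  0.1384  0.4374] rot [-0.4177 -0.0025 -0.0009] rows~7.3
```

```bash
python3 -m crank '[[-0.004,0.138,0.4374,-0.418,0,0,0],[-0.004,0.138,0.4374,-0.418,0,0,0],[-0.004,0.138,0.4374,-0.418,0,0,0],[-0.004,0.138,0.4374,-0.418,0,0,0],[-0.004,0.138,0.4374,-0.418,0,0,0],[-0.004,0.138,0.4374,-0.418,0,0,0],[-0.004,0.138,0.4374,-0.418,0,0,0],[-0.004,0.138,0.4374,-0.418,0,0,0],[-0.004,0.138,0.4374,-0.418,0,0,0]]' && python3 -c "
from h import *
st();snap('top','t7');to([.497,-.185,.165],np.radians(91),tilt=np.radians(14))"
```

```text
t: 48.9
eef_pos: [0.4935, -0.1863, 0.2472]
ee_rot: [-1.501, 1.565, -3.057]
force: [-0.1, 0.2, -1.1]
width: 0.0116
t 48.9 tcp [ 0.4935 -0.1863  0.2472] tool x [-0.0055 -0.0005 -1.    ] jawyaw -89.2 F [-0.1  0.2 -1.1] w 0.0116 q [ 0.01  0.1  -0.28  0.   -1.2   1.57]
shift [ 0.0825  0.0036 -0.0004] rot [-0.0019  0.     -0.2393] rows~1.3
```

```bash
python3 -m crank '[[0.02,0.003,0,-0.002,0,-0.12,0],[0.05,0.003,0,-0.002,0,-0.24,0],[0.075,0.003,0,-0.002,0,-0.24,0],[0.08,0.003,0,-0.002,0,-0.24,0],[0.08,0.003,0,-0.002,0,-0.24,0]]' && python3 -c "
from h import *
st();to([.489,-.185,.137],np.radians(91),tilt=np.radians(14))"
```

```text
t: 49.58
eef_pos: [0.4977, -0.1845, 0.1695]
ee_rot: [-1.567, 1.329, -3.117]
force: [0.0, -0.4, -0.3]
width: 0.0119
t 49.58 tcp [ 0.4977 -0.1845  0.1695] tool x [-0.2397 -0.0059 -0.9708] jawyaw -88.8 F [ 0.  -0.4 -0.3] w 0.0119 q [ 0.02  0.31 -0.22  0.   -1.28  1.57]
shift [ 0.0337 -0.0007  0.0003] rot [ 0.0029  0.0017 -0.0022] rows~0.5
```

```bash
python3 -m crank '[[0.015,-0.001,0,0,0,-0.002,0],[0.026,-0.001,0,0,0,-0.002,0],[0.031,-0.001,0,0,0,-0.002,0],[0.033,-0.001,0,0,0,-0.002,0],[0.0345,-0.001,0,0,0,-0.002,0]]' && python3 -c "
from h import *
st()"
```

```text
t: 50.2
eef_pos: [0.4886, -0.1854, 0.1361]
ee_rot: [-1.567, 1.327, -3.119]
force: [-0.6, -0.4, -1.6]
width: 0.0114
t 50.2 tcp [ 0.4886 -0.1854  0.1361] tool x [-0.2413 -0.0055 -0.9704] jawyaw -88.9 F [-0.6 -0.4 -1.6] w 0.0114 q [ 0.01  0.33 -0.28  0.   -1.21  1.57]
```

```bash
python3 -m crank '[[0.001,0,0,0,0,0,0],[0.001,0,0,0,0,0,0.4],[0.001,0,0,0,0,0,0.4],[0.001,0,0,0,0,0,0.4],[0.001,0,0,0,0,0,0.4],[-0.03,0,0,0,0,0,0.4],[-0.08,0,0,0,0,0,0.3],[-0.12,-0.02,0,0,0,0.12,0.2],[-0.12,-0.03,0,0,0,0.242,0],[-0.12,-0.03,0,0,0,0.242,0]]' && python3 -c "
from h import *
st();snap('top','t8');f=snap('wrist','w19');to([.590,-.096,.16],np.radians(90));to([.590,-.096,.16],np.radians(0))"
```

```text
t: 51.45
eef_pos: [0.4866, -0.1853, 0.2618]
ee_rot: [1.413, 1.568, -0.138]
force: [1.0, -0.1, -0.1]
width: 0.0039
t 51.45 tcp [ 0.4866 -0.1853  0.2618] tool x [ 0.0029 -0.0004 -1.    ] jawyaw -88.9 F [ 1.  -0.1 -0.1] w 0.0039 q [ 0.01  0.08 -0.27  0.   -1.22  1.58]
shift [ 0.1     0.104  -0.0873] rot [0.0196 0.0008 0.0018] rows~2.7
shift [ 0.1     0.104  -0.0873] rot [-1.5512 -0.0008  0.002 ] rows~8.3
```

View pics/t8.png

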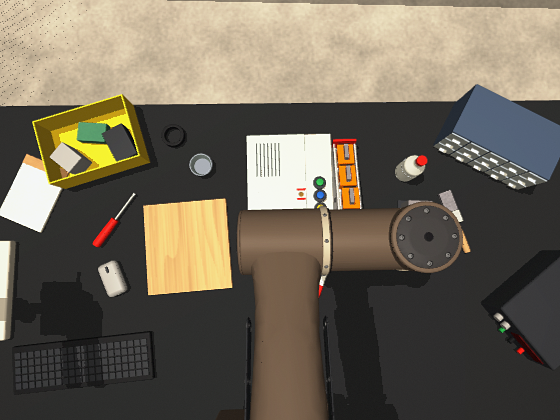

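View pics/w19.png

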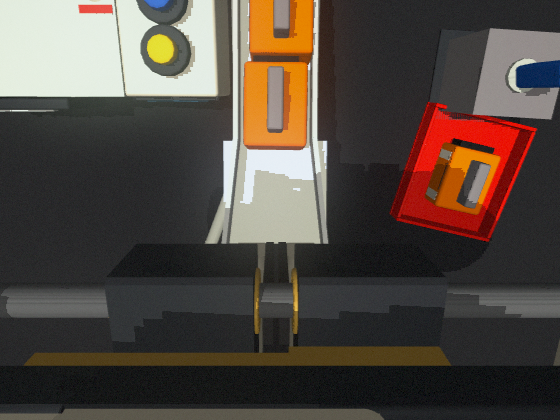

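```bash
python3 -m crank '[[0.03,0.05,-0.045,0.02,0,0,0],[0.08,0.104,-0.0873,0.02,0,0,0],[0.11,0.104,-0.0875,0.02,0,0,0],[0.127,0.104,-0.0885,0.02,0,0.001,0],[0.127,0.104,-0.0885,0.02,0,0.001,0],[0.127,0.104,-0.0885,0.02,0,0.001,0]]' && python3 -c "
from h import *
st();f=snap('wrist','w20');to([.5902,-.0957,.12],np.radians(90))"
```

```text
t: 52.3
eef_pos: [0.591, -0.0949, 0.1327]
ee_rot: [-0.85, 1.569, -2.421]
force: [-0.6, -0.3, 1.2]
width: 0.0005
t 52.3 tcp [ 0.591  -0.0949  0.1327] tool x [-0.0014 -0.0012 -1.    ] jawyaw -90.0 F [-0.6 -0.3  1.2] w 0.0005 q [ 0.17  0.31 -0.29  0.   -0.97  1.4 ]
shift [ 0.0132 -0.0009  0.0007] rot [-0.0004  0.0009  0.0001] rows~0.2
```

View pics/w20.png

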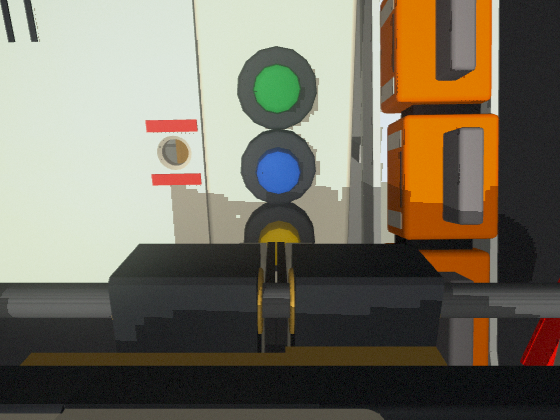

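```bash
python3 -m crank '[[0.01,-0.001,0.0005,0,0,0,0],[0.016,-0.001,0.0005,0,0,0,0],[0.02,-0.001,0.0005,0,0,0,0],[0.0225,-0.001,0.0005,0,0,0,0],[0.0235,-0.001,0.0005,0,0,0,0],[0.0235,-0.001,0.0005,0,0,0,0]]' && python3 -c "
from h import *
st();f=snap('wrist','w21')"
```

```text
t: 53.1
eef_pos: [0.5892, -0.0955, 0.111]
ee_rot: [-0.295, 1.569, -1.865]
force: [-7.5, 2.4, 18.1]
width: 0.0004
t 53.1 tcp [ 0.5892 -0.0955  0.111 ] tool x [-0.0004 -0.0014 -1.    ] jawyaw -90.0 F [-7.5  2.4 18.1] w 0.0004 q [ 0.17  0.33 -0.32  0.   -0.93  1.4 ]
```

```bash
python3 -m crank '[[-0.015,0,0,0,0,0,0],[-0.025,0,0,0,0,0,0],[-0.025,0.02,0,0,0,0,0],[-0.025,0.039,0,0,0,0,0],[-0.025,0.039,0,0,0,0,0],[-0.025,0.039,0,0,0,0,0]]' && python3 -c "
from h import *
st();to([.6287,-.0953,.12],np.radians(90))"
```

```text
t: 53.9
eef_pos: [0.6276, -0.0953, 0.1335]
ee_rot: [-1.282, 1.569, -2.853]
force: [-0.7, 0.4, -0.6]
width: 0.0008
t 53.9 tcp [ 0.6276 -0.0953  0.1335] tool x [-0.0021 -0.0006 -1.    ] jawyaw -90.0 F [-0.7  0.4 -0.6] w 0.0008 q [ 0.16  0.37 -0.2   0.   -1.01  1.41]
shift [0.0135 0.0011 0.    ] rot [-0.0006  0.0006  0.0021] rows~0.2
```

```bash
python3 -m crank '[[0.01,0.001,0,0,0,0.002,0],[0.016,0.001,0,0,0,0.002,0],[0.02,0.001,0,0,0,0.002,0],[0.0225,0.001,0,0,0,0.002,0],[0.0243,0.001,0,0,0,0.002,0],[0.0243,0.001,0,0,0,0.002,0]]' && python3 -c "
from h import *
st()" && python3 -m crank '[[-0.015,0,0,0,0,0,0],[-0.025,0,0,0,0,0,0],[-0.025,0.02,0,0,0,0,0],[-0.025,0.037,0,0,0,0,0],[-0.025,0.037,0,0,0,0,0],[-0.025,0.037,0,0,0,0,0]]' && python3 -c "
from h import *
st();to([.666,-.0948,.12],np.radians(90))"
```

```text
t: 54.65
eef_pos: [0.6287, -0.0953, 0.1111]
ee_rot: [0.514, 1.57, -1.057]
force: [-7.3, 2.0, 14.0]
width: 0.0003
t 54.65 tcp [ 0.6287 -0.0953  0.1111] tool x [ 0.0006 -0.0011 -1.    ] jawyaw -90.0 F [-7.3  2.  14. ] w 0.0003 q [ 0.16  0.39 -0.23  0.   -0.96  1.41]
t: 55.4
eef_pos: [0.6657, -0.0953, 0.1344]
ee_rot: [0.438, 1.57, -1.134]
force: [-0.0, 0.1, -0.6]
width: 0.0006
t 55.4 tcp [ 0.6657 -0.0953  0.1344] tool x [ 0.0003 -0.0006 -1.    ] jawyaw -90.0 F [-0.   0.1 -0.6] w 0.0006 q [ 0.15  0.42 -0.11  0.   -1.04  1.42]
shift [ 0.0144  0.0002 -0.0005] rot [-0.0006  0.0006 -0.0003] rows~0.2
```

```bash
python3 -m crank '[[0.01,0,0,0,0,0,0],[0.016,0,0,0,0,0,0],[0.02,0,0,0,0,0,0],[0.0225,0,0,0,0,0,0],[0.025,0,0,0,0,0,0],[0.025,0,0,0,0,0,0]]' && python3 -c "
from h import *
st()" && python3 -m crank '[[-0.015,0,0,0,0,0,0],[-0.05,0,0,0,0,0,0],[-0.11,-0.02,0,0,0,0,0],[-0.15,-0.08,0,0,0,0,0],[-0.15,-0.14,-0.05,0,0,0,0.3],[-0.15,-0.19,-0.1,0,0,0,0.3],[-0.15,-0.22,-0.15,0,0,0,0.3],[-0.15,-0.22,-0.2,0,0,0,0.3],[-0.15,-0.22,-0.2,0,0,0,0.3]]' && python3 -c "
from h import *
st();f=snap('wrist','w22');snap('top','t9');snap('scene','s2');crop('s2',180,130,240,180,3,'s2c')"
```

```text
t: 56.15
eef_pos: [0.6658, -0.0954, 0.1112]
ee_rot: [0.632, 1.569, -0.939]
force: [-6.9, 1.3, 12.4]
width: 0.0003
t 56.15 tcp [ 0.6658 -0.0954  0.1112] tool x [ 0.0008 -0.0011 -1.    ] jawyaw -90.0 F [-6.9  1.3 12.4] w 0.0003 q [ 0.15  0.44 -0.14  0.   -0.99  1.42]
t: 57.28
eef_pos: [0.4457, 0.108, 0.2604]
ee_rot: [1.95, 1.567, 0.383]
force: [0.5, 0.3, 0.1]
width: 0.0261
t 57.27 tcp [0.4457 0.108  0.2604] tool x [ 0.0033  0.0013 -1.    ] jawyaw -89.8 F [0.5 0.3 0.1] w 0.0261 q [ 0.67 -0.03 -0.39  0.   -1.21  0.9 ]
```

View pics/w22.png

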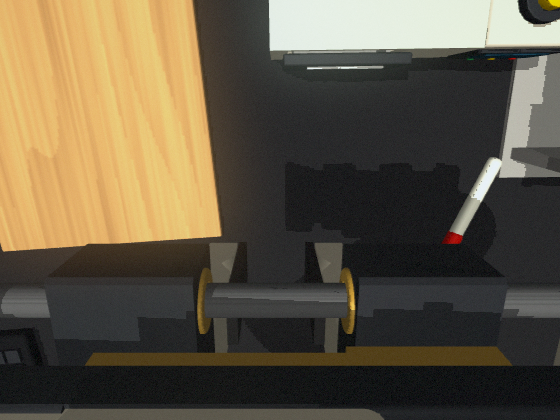

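View pics/t9.png

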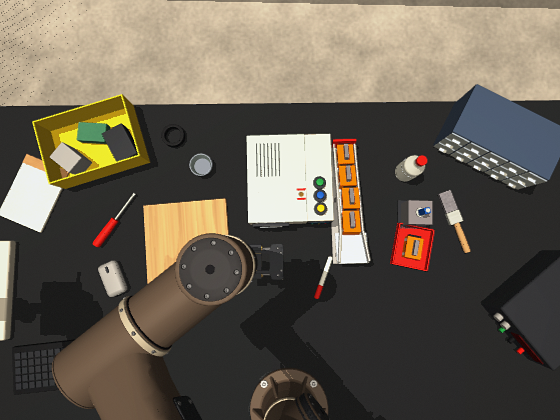

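View pics/s2c.png

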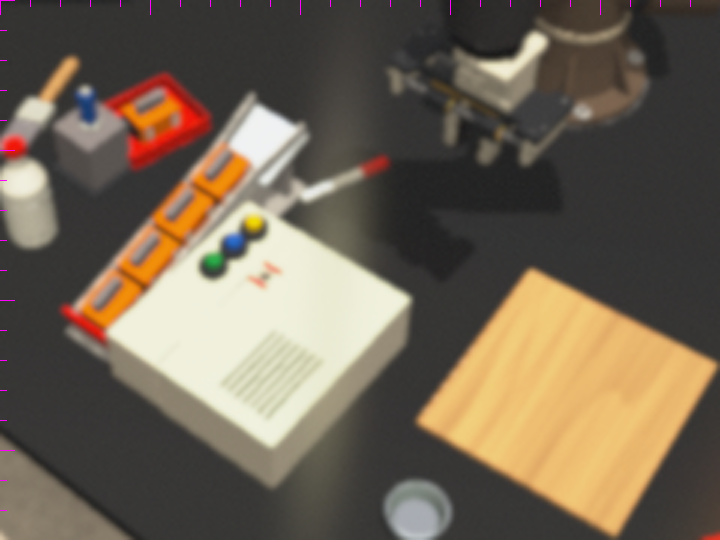

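```bash
python3 -c "
from station import job_done; print(job_done())"
```

```text
the job is handed in; nothing more can be done
None
```

The job is finished and was handed in at about 57 s of the 210 s allowed; the hand-in reports no verdict.

- **Release and tray:** The pin went down the release hole and the tray sprang out. The pin is back standing in its stand, and the jammed cartridge lies flat, rib up, in the red bin. I pushed the tray home to 21.5 N and it caught.
- **Feed lane:** All four cartridges on the board were placed in the lane, rib up and connector end first. None was seen to have been knocked aside.
- **Keys:** I pressed yellow, then blue, then green. Each bottomed 6 mm down at 12–18 N, with the tool's height matching the key's full travel.

The last pictures show:
- the tray still shut
- four cartridges end to end against the stop
- an empty board
- the pin in its stand
- the bystander objects apparently where they were
- the arm clear of everything

One reading disagreed: when the pin released the catch, the wrist showed almost no force, though 4 to 8 N was expected. I had only the pictures to confirm the tray had opened. The top and wrist cameras also differed by 2–4 mm sideways on some points, so I relied on the wrist camera for the grasps.

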